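# Lay the slotted square on the hall shelf

### The arm

A 7-joint arm with a two-finger parallel gripper is mounted at the origin on the work surface. World frame = base frame: x ahead of the robot, y to its left, z up, the work surface at z = 0. Lengths are in m, angles in rad, forces in N, time in s.
With the tool pointing down it reaches from about 0.425 to 0.925 m from the base axis. Payload 6.8 kg.
Tool frame: the origin (TCP) lies midway between the tips of the shut fingers; the grasp point (between the pads) lies 19 mm behind it (r.grip_depth is the distance from the TCP to the grasp point, in m); z points along the fingers, y is the line along which they close (so a half turn about z gives the same grasp; the last joint's range is limited). The gripper opens to 85 mm and grips with 20 to 120 N. Pads are 22 mm wide; open, the fingers measure 114 mm over their backs; the gripper's body (76 mm by 85 mm) begins 54 mm behind the grasp point. The pads swing forward as they close: fully open they stand 13 mm farther back than shut.
Start: joints at [1.226, 0.477, 0.022, 1.555, -0.011, 1.109, -0.083], TCP at [0.158, -0.656, 0.231] pointing down, gripper open.
Joint ranges: [-2.96, 2.96], [-0.34, 2.1], [-1.41, 1.46], [0.24, 2.44], [-1.37, 4.51], [0.17, 1.92], [-2.96, 2.96]. Speed limits (rad/s): [2.39, 2.39, 3.14, 3.14, 3.14, 3.14, 3.14].

### API

Orientations are given as a rotation vector (axis times angle).
In Python, from bench import telemetry, grab_frame, calibration, order, silhouettes, r gives the robot as it stands.
- The arm moves only by the tool apply_moves, never from a script. Its argument "moves" is a list of rows, each a list of 7 numbers: the turn, a rotation vector about the tool's x, y, z scaled (see below), then the shift along the tool's x, y, z scaled (see below), then the opening, from -1 (shut) to 1 (fully open). A call has exactly 8 rows; each row shifts and turns the commanded pose from where the row before left it, along the tool's axes as they then stand; what a row does not reach is not made up. The controller multiplies each number of a shift by 1000 mm and each number of a turn by 6 degrees. A row lasts 1/12 s, in which the tool goes at most 41.7 mm and 7.16 degrees, less where a joint would pass 70% of its speed; a pose out of reach is approached as far as the arm can. A call with a number of a shift or a turn outside -1 to 1 is refused whole. A call with a gripper value outside its range is refused whole. The fingers move at their own pace and stop on an object; "grip_force" is the grip in N (left out, the last holds). Time passes only in rows, so rows that do not move let the fingers close, or fill a call up. It gives the time, the measured TCP pose, the force, the opening and the grip force at its end, in the units of the state.
- telemetry.get_obs(): the state, without advancing time (a new reading comes with each control period).
- grab_frame(name): name is "scene" or "top" or "wrist"; returns the picture (480x640x3 uint8, blue, green, red); there is no depth.
- calibration(name): a dict with "fx", "fy", "cx", "cy" (pixels), "world_from_camera" (4x4, takes a point from camera to world coordinates); the wrist camera has in their place "mount" (4x4, takes a point from camera to tool coordinates, whose origin is the TCP and whose axes are the flange's). Camera axes: x right, y down, z forward; pixel columns grow to the right and rows downward; lengths in m; the calibration is good to about 2 mm. The wrist camera is an equidistant fisheye: a pixel r from the principal point sees the ray r / f radians off the axis. A picture is of the moment at which its call begins: read the wrist's pose just before it. calibration takes no time and is no camera call.
- order.hand_in(): hands the job in; it is judged then, once.
Trained networks look in the newest picture that a camera, given by its name, has taken for a name from the list of things; names that differ only in an ending like _2 or _b are one class to them, and where a whole thing is asked for, a point or a joint stands for the part that bears it (a point fixed in the world has none). Each returns a list of dicts, best first, with "p" (0 to 1); they miss things now and then, are a little off and sometimes report something else, mostly with a low value. They report only what shows in the picture. A call takes as long as a camera call. They do not tell look-alikes from the thing itself.
- silhouettes(thing, camera): "mask" (480x640 bool, what is visible of it) and "extent" ([centre column, centre row, width, height] in pixels, round what is visible of it).
The state is a dict: "clock": time; "joints": joint angles; "qvel": joint speeds; "tau": joint torques, N m; "tcp_pos": TCP position; "orientation": TCP orientation; "contact_force": force on the tool from outside, world axes, zero at the start; "moment": the same for the moment, N m; "grip_width": finger opening in m; "gripper_force": force on a finger pad.
Only numpy, scipy, OpenCV 4.12 (cv2) and the standard library are available. Lean on these libraries where they do the work, as an engineer would, in place of code of your own. Each camera call takes 0.05 s, during which the arm holds its last target. There are 200 camera calls.

### The job

I am about to mark the mahogany shelf board for its second brass knob, at whichever end still shows only a white dot. Push the drawer fully home, out of the way, and lay the slotted square level on the board under the coat lath with the whole dot showing in the blade's slot, seat its yellow stock flush against the board's front edge by holding it pressed there for about a second with some 10 newtons (never ramming it), and let go of it so. Leave everything else where it is.

Things in the scene. Friction and masses are not known exactly. Their poses are not given: they have to be found in the camera images.
- shelf: Dark mahogany hall shelf, fixed: a board 220 (x) x 440 (y) x 22 mm on a drawer case. Origin: centre of the unit at table height; its front looks to its own -x, so the board's straight front edge is the line x = -110 mm, from 64 mm (underside) to 86 mm (top) above the table.
- lath (a point): Middle of the underside of the coat lath, which runs 440 mm along the shelf's y above the board's front edge: shelf x = -127 to -91 mm, 295 to 313 mm above the table, on two 16 mm posts at shelf x = -102, y = +-212 mm. To work at the edge the gripper must lean back from the shelf, some 30 to 40 degrees.
- edge (a point): Middle of the board's top front edge (shelf frame -110, 0, 86 mm); axes as the shelf's.
- drawer (a joint): How far the shallow drawer under the board is out (m): 0 is fully home, at a stop; up to 0.07. It slides with a little friction. Its front is 330 mm wide, 14 to 60 mm above the table; when home its face is 8 mm behind the board's edge. When out it stands in the way of the square's stock.
- pull (a point): Centre of the outer face of the drawer's round brass pull (diameter 26 mm, standing 28 mm out from the drawer front), 36 mm above the table; moves with the drawer.
- dot: White paper dot, diameter 14 mm, flat on the board top, 65 to 80 mm behind the front edge, at the left or right half; origin at its centre. It marks the place of the missing knob. It is fixed.
- fitted_knob: Brass knob, diameter 26, height 29 mm, already screwed to the board at the other half; origin at its foot. It is fixed.
- square: Slotted marking square, about 0.23 kg, loose, lying level on the cardboard box at the start. Origin: mid-length of the stock, where its flush face (x = 0) meets the blade's underside (z = 0). Blade along +x. Stock: yellow bar along y, 110 mm long, x = -20 to 0, z = -34 to 5 mm. It balances at about x = 30 mm.
- grip (a point): Centre of the top of the square's blue grip, an upright block 28 (x) x 36 (y) mm, from z = 5 to 50 mm in the square's frame, centred on its x = y = 0. Pinch it across y, at any lean.
- slot (a point): Middle of the slot in the square's steel blade, on its underside (square frame x = 59.5 mm). Blade: x = -20 to 117 mm, 44 mm wide in y, 5 mm thick (z 0 to 5); open slot 24 mm wide (y -12 to 12) from x = 14 to 105 mm.
- stock: The square's yellow stock, part of the square; same origin and axes as the square.
- heel_l (a point): Left (+y 55 mm) end of the stock's flush face, 15 mm below the blade's underside.
- heel_r (a point): Right (-y 55 mm) end of the stock's flush face, 15 mm below the blade's underside.
- rest: Cardboard box 100 x 90 x 36 mm high, fixed, left or right in front of the shelf, on which the square's blade lies at the start, the stock hanging beside its -x side; origin centre of underside.
- phone: Spare black phone 72 x 150 x 9 mm, lying flat; leave alone.
- bowl: Tan clay bowl, diameter 90, height 40 mm, at the back of the board; leave alone.
- paperweight: Lime glass paperweight, diameter 68, height 45 mm, at the back of the board; leave alone.
- key_ring: Pewter key ring, diameter 48, height 6 mm, flat at the back of the board; leave alone.
- case: Black rubber phone case, open tray 82 x 158 x 13 mm, left on the table; leave alone.
- screwdriver: Screwdriver lying on the right of the table; leave alone.
- spare_knob: The second brass knob, diameter 26, height 29 mm, standing on the right of the table; leave alone.
Not all that is in view belongs to the job. Leave any purple or red look-alike of the square alone.

How it is judged:
By the outcome, as a careful person would: the job done as asked, in the order asked, and still so for the second after the job is handed in, with the robot touching nothing.
It also fails if it takes over 51 s, if anything falls off the work surface, if the arm or the gripper's body presses on something with over 40 N, if the wrist force passes 120 N, or if a joint passes its speed limit or range.

## Working session

There is one attempt and no reset: what is moved stays moved. The work goes in short steps, Python scripts to look and compute and a tool call to move; the robot and the scene stay as the last step left them, time stands still between calls to the robot, and variables do not carry over. Pictures are saved under pics/ and viewed, at most 12 in all, crops included, and the job is handed in when it is done.

Besides the shell and the picture viewer there is one more tool, called after "Request:" by a JSON object that holds its "name" and its "arguments". apply_moves: Moves the arm, as the interface text tells. Its arguments: {"type":"object","properties":{"moves":{"type":"array"},"grip_force":{"type":"number"}},"required":["moves"]}

```bash
ls; mkdir -p pics; python3 - <<'E'
from bench import telemetry, grab_frame, calibration
import cv2,numpy as np
print(telemetry.get_obs())
a=grab_frame("scene");b=grab_frame("top")
cv2.imwrite("pics/s.png",a);cv2.imwrite("pics/t.png",b)
for n in("scene","top","wrist"):print(n,calibration(n))
E
```

```text
pics
{'clock': 0.0, 'joints': array([ 1.22592834,  0.47778707,  0.02235585,  1.55647528, -0.01148178,
        1.10932289, -0.08311087]), 'qvel': array([ 0.00127483, -0.00029898, -0.00091849, -0.00145072, -0.00133123,
        0.00090861, -0.00016671]), 'tau': array([ 3.63603958e-04, -5.96452546e+01,  1.60782751e+00, -2.81191117e+01,
        1.23470227e-02,  9.41797625e-03,  1.54432473e-05]), 'tcp_pos': array([ 0.15815469, -0.65558137,  0.23032473]), 'orientation': array([-3.11779103e+00, -3.70837342e-01,  5.97584418e-04]), 'contact_force': array([ 0.66940297,  0.19446358, -0.20266   ]), 'moment': array([0.01142694, 0.01752094, 0.04948719]), 'gripper_force': 0.0, 'grip_width': 0.08515417215735167}
scene {'fx': 619.6697741854376, 'fy': 619.6697741854376, 'cx': 329.6121130537212, 'cy': 231.86435695565427, 'world_from_camera': array([[ 0.7814968 ,  0.43388012, -0.44834227,  1.24230128],
       [ 0.62388691, -0.53736968,  0.56744951, -1.06181162],
       [ 0.00527952, -0.72317485, -0.69064481,  1.35754594],
       [ 0.        ,  0.        ,  0.        ,  1.        ]])}
top {'fx': 475.7751969773353, 'fy': 475.7751969773353, 'cx': 317.7509328740631, 'cy': 241.6984920576862, 'world_from_camera': array([[-0.02530025, -0.98768055,  0.15442484,  0.31233842],
       [-0.99927241,  0.02939655,  0.0243002 , -0.12210921],
       [-0.02854039, -0.15369768, -0.98770566,  1.57778497],
       [ 0.        ,  0.        ,  0.        ,  1.        ]])}
wrist {'fx': 371.64829954431775, 'fy': 371.64829954431775, 'cx': 316.2049559997886, 'cy': 246.31634985581817, 'mount': array([[-5.20545917e-04, -9.46138336e-01, -3.23762223e-01,
         8.39004982e-02],
       [ 9.99999798e-01, -3.74406507e-04, -5.13665433e-04,
         1.04817628e-03],
       [ 3.64779875e-04, -3.23762425e-01,  9.46138340e-01,
        -1.42339649e-01],
       [ 0.00000000e+00,  0.00000000e+00,  0.00000000e+00,
         1.00000000e+00]])}
```

View pics/s.png

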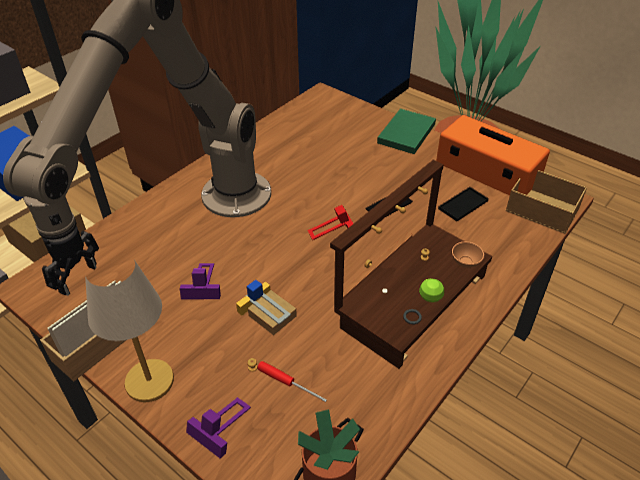

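View pics/t.png

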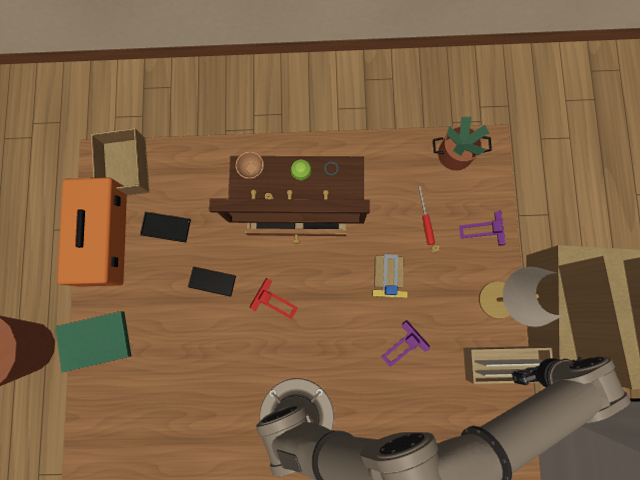

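Candidates for the square: the yellow-stock/blue-grip one on the box, scene (262,300) / top (391,280), fits. The red one (330,222) and the purple ones (200,282) and (217,428) are look-alikes. The dot is at scene (385,291), on the right half, and the fitted knob is at (424,254). The drawer is out, with its pull at top (296,239).

```bash
cat > h.py <<'E'
import numpy as np,cv2
from scipy.spatial.transform import Rotation as R
from bench import calibration
CAL={n:calibration(n) for n in("scene","top","wrist")}
def ray(n,uv,T=None):
    c=CAL[n];u=(uv[0]-c["cx"])/c["fx"];v=(uv[1]-c["cy"])/c["fy"]
    if n=="wrist":
        a=np.hypot(u,v);s=np.sin(a)/a if a>1e-9 else 1;d=np.array([u*s,v*s,np.cos(a)]);M=T@c["mount"]
    else: d=np.array([u,v,1]);M=c["world_from_camera"]
    return M[:3,3],M[:3,:3]@d
def onz(n,uv,z,T=None):
    o,d=ray(n,uv,T);return o+d*(z-o[2])/d[2]
def proj(n,P,T=None):
    c=CAL[n];M=c["world_from_camera"] if n!="wrist" else T@c["mount"]
    p=(np.atleast_2d(P)-M[:3,3])@M[:3,:3]
    if n=="wrist":
        r=np.hypot(p[:,0],p[:,1])+1e-12;a=np.arctan2(r,p[:,2])/r
        u,v=p[:,0]*a,p[:,1]*a
    else:u,v=p[:,0]/p[:,2],p[:,1]/p[:,2]
    return np.c_[c["cx"]+c["fx"]*u,c["cy"]+c["fy"]*v]
def tcp(o):
    T=np.eye(4);T[:3,:3]=R.from_rotvec(o["orientation"]).as_matrix();T[:3,3]=o["tcp_pos"];return T
E
python3 - <<'E'
from h import *
from bench import grab_frame,silhouettes
a=grab_frame("scene");b=grab_frame("top")
for cam in("scene","top"):
  for t in("dot","fitted_knob","square","stock","grip","pull","rest","shelf","drawer"):
    for d in silhouettes(t,cam)[:3]:
        m=d["mask"];ys,xs=np.nonzero(m);print(cam,t,round(d["p"],2),np.round(d["extent"],1),"cen",xs.mean().round(1),ys.mean().round(1),len(xs))
s=cv2.resize(a[150:370,225:505],None,fx=2.14,fy=2.14,interpolation=cv2.INTER_CUBIC)[:300*2]
t=cv2.resize(b[150:305,200:420],None,fx=3.5,fy=3.5,interpolation=cv2.INTER_CUBIC)
cv2.imwrite("pics/sc.png",cv2.resize(a[150:370,225:505],(760,597),interpolation=cv2.INTER_CUBIC));cv2.imwrite("pics/tc.png",t)
E
```

```text
scene fitted_knob 0.69 [411.1 264.5 163.7 210.2] cen 399.7 274.9 13850
scene square 0.92 [260.4 303.5  52.9  44.2] cen 260.3 301.3 979
scene square 0.82 [199.9 280.1  43.1  33.8] cen 200.8 283.9 931
scene square 0.62 [329.6 221.4  42.9  36. ] cen 332.4 222.2 494
scene stock 0.96 [200.6 291.2  43.7  16.9] cen 199.6 291.4 547
scene stock 0.93 [209.1 438.3  41.4  41. ] cen 206.3 438.0 693
scene stock 0.82 [254.6 300.   39.2  31.8] cen 248.8 300.3 246
scene grip 0.74 [330.7 223.8  42.2  32.8] cen 333.1 222.3 439
scene grip 0.69 [252.2 299.2  29.7  30.2] cen 247.4 301.5 209
scene grip 0.6 [217.4 427.8  58.9  59.5] cen 214.8 426.2 1622
scene pull 0.91 [376.9 266.6  71.7  62.1] cen 374.1 265.1 762
scene rest 0.71 [272.4 313.2  49.   43.3] cen 271.7 312.3 964
scene rest 0.36 [253.9 299.6  35.5  27.1] cen 249.1 300.1 236
scene shelf 0.82 [410.9 262.6 162.1 209.5] cen 399.4 274.8 13687
scene shelf 0.69 [410.6 316.5  19.2  14. ] cen 411.7 315.9 138
scene drawer 0.95 [377.8 263.2  65.7  62.5] cen 374.6 264.4 464
top fitted_knob 0.63 [270.2 196.4  10.2   4.1] cen 268.3 195.6 41
top square 0.97 [481.1 226.3  45.3  38.6] cen 486.4 228.8 504
top square 0.89 [387.2 274.9  41.3  50.9] cen 389.1 283.6 498
top square 0.81 [406.1 343.9  51.3  49.5] cen 406.7 343.3 721
top stock 0.65 [415.2 335.1  29.4  34.1] cen 415.5 334.9 237
top stock 0.5 [501.2 228.6   7.3  32.5] cen 499.4 228.6 152
top stock 0.45 [260.8 293.8  25.1  34. ] cen 259.7 293.2 188
top grip 0.91 [276.2 297.2  44.1  38.5] cen 268.4 298.6 518
top grip 0.82 [388.6 277.2  36.8  44.2] cen 389.3 280.8 578
top grip 0.82 [404.4 341.4  47.9  44.1] cen 406.7 342.3 637
top pull 0.74 [295.8 232.3 101.3  20.5] cen 296.3 229.2 1272
top rest 0.81 [387.1 272.9  31.5  30.9] cen 387.3 271.3 659
top shelf 0.64 [331.1 168.7  10.6  16.8] cen 330.8 167.6 92
top drawer 0.64 [294.2 233.2 103.2  19.8] cen 296.0 229.1 1230
```

View pics/sc.png

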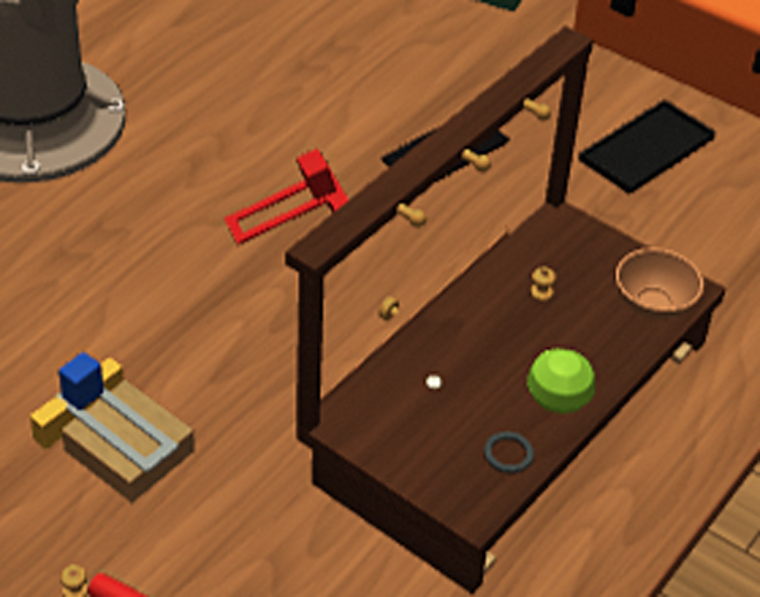

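View pics/tc.png

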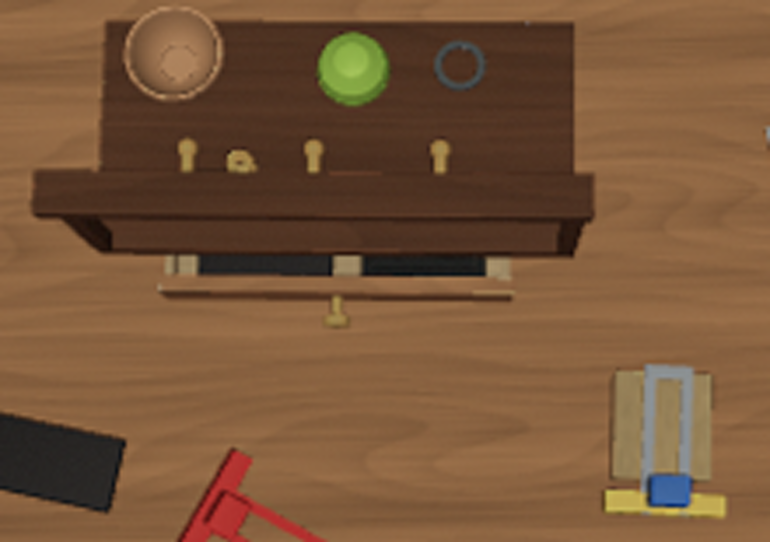

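The crops confirm it. The yellow/blue square lies on the cardboard box at scene (262,300). The dot is at crop (433,382), which is scene (384,291), on the near/right half, and the fitted knob is on the left half. Next I'll fit the poses.

```bash
cat > fit.py <<'E'
from h import *
from bench import grab_frame
from scipy.optimize import least_squares
a=grab_frame("scene");b=grab_frame("top")
S=lambda p:(225+(p[0]+.5)*280/760-.5,150+(p[1]+.5)*220/597-.5)
Tt=lambda p:(200+(p[0]+.5)/3.5-.5,150+(p[1]+.5)/3.5-.5)
obs=[("scene",S((473,545)),(110,-220,86)),("scene",S((722,292)),(110,220,86)),("top",Tt((105,21)),(110,220,86)),("top",Tt((573,22)),(110,-220,86)),
("top",Tt((33,172)),(-91,220,313)),("top",Tt((593,174)),(-91,-220,313)),("top",Tt((33,214)),(-127,220,313)),("top",Tt((593,216)),(-127,-220,313)),("scene",S((285,260)),(-127,-220,313)),("scene",S((591,44)),(-91,220,313))]
def W(q,P):
    P=np.array(P)/1000;c,s=np.cos(q[2]),np.sin(q[2]);return np.array([q[0]+c*P[0]-s*P[1],q[1]+s*P[0]+c*P[1],P[2]])
f=lambda q:np.concatenate([proj(n,W(q,P))[0]-uv for n,uv,P in obs])
r_=least_squares(f,[.75,-.08,0],loss="soft_l1");print("shelf",r_.x,np.round(f(r_.x).reshape(-1,2),1).tolist())
for n,im,w in(("scene",a,(375,395,282,300)),):
    m=np.zeros(im.shape[:2],np.uint8);x0,x1,y0,y1=w
    g=im.min(2)[y0:y1,x0:x1].astype(float);g=np.clip(g-90,0,None)
    Y,X=np.mgrid[y0:y1,x0:x1];c=((g*X).sum()/g.sum(),(g*Y).sum()/g.sum());d=onz(n,c,.086)
q=r_.x;c,s=np.cos(q[2]),np.sin(q[2]);dd=d[:2]-q[:2]
print("dot",c_:=c,d,"shelf frame",c*dd[0]+s*dd[1],-s*dd[0]+c*dd[1])
for n,im,w in(("scene",a,(230,310,270,340)),("top",b,(370,412,250,302))):
    x0,x1,y0,y1=w;h=cv2.cvtColor(im,cv2.COLOR_BGR2HSV)
    Y,X=np.mgrid[0:480,0:640];win=(X>=x0)&(X<x1)&(Y>=y0)&(Y<y1)
    for nm,lo,hi in(("yellow",(20,150,100),(32,255,255)),("blue",(105,120,60),(130,255,255)),("grey",(60,5,90),(125,110,255))):
        m=(cv2.inRange(h,lo,hi)>0)&win;p=np.argwhere(m)[:,::-1].astype(np.float32);rc=cv2.minAreaRect(p)
        print(n,nm,len(p),p.mean(0),np.round(cv2.boxPoints(rc),1).tolist())
        if n=="top":
            z={"yellow":.041,"blue":.086,"grey":.041}[nm];print(np.round([onz(n,k,z)[:2] for k in cv2.boxPoints(rc)],4).tolist(), onz(n,p.mean(0),z))
E
python3 fit.py
```

```text
shelf [ 0.72189667 -0.01915727 -0.03719083] [[2.3, 2.0], [1.1, -1.4], [0.0, 0.0], [0.6, 0.0], [0.2, -0.3], [0.8, -0.1], [-0.4, 0.5], [0.8, 0.8], [-0.7, -2.7], [0.6, -1.6]]
dot 0.9993085007964614 [ 0.67497824 -0.10297631  0.086     ] shelf frame -0.04376940429322953 -0.08550560593281172
scene yellow 103 [250.    295.767] [[235.89999389648438, 302.5], [265.5, 280.6000061035156], [268.8999938964844, 285.20001220703125], [239.1999969482422, 307.0]]
scene blue 114 [253.83333 286.4737 ] [[242.5, 290.5], [255.0, 278.0], [266.0, 289.0], [253.5, 301.5]]
scene grey 87 [268.4023  307.09195] [[245.39999389648438, 297.0], [254.1999969482422, 286.0], [289.1000061035156, 313.8999938964844], [280.29998779296875, 324.8999938964844]]
top yellow 42 [391.2619  295.09525] [[373.0, 296.29998779296875], [373.29998779296875, 289.6000061035156], [406.29998779296875, 291.1000061035156], [406.0, 297.70001220703125]]
[[0.3706, -0.2567], [0.3917, -0.2585], [0.3843, -0.3636], [0.3632, -0.3615]] [ 0.37273295 -0.31515935  0.041     ]
top blue 95 [391.1579 289.7579] [[386.0, 294.0], [386.0, 286.0], [397.0, 286.0], [397.0, 294.0]]
[[0.3748, -0.2934], [0.3996, -0.2946], [0.3986, -0.3287], [0.3739, -0.3274]] [ 0.3874771  -0.30999315  0.086     ]
top grey 148 [390.26352 270.1689 ] [[384.0, 255.0], [397.0, 255.0], [397.0, 294.0], [384.0, 294.0]]
[[0.5026, -0.298], [0.5014, -0.34], [0.3757, -0.3336], [0.3768, -0.2922]] [ 0.45272606 -0.31586888  0.041     ]
```

```bash
cat >> h.py <<'E'
SH=np.array([0.7219,-0.0192,-0.0372])   # shelf x,y,yaw
def s2w(P,q=SH):
    P=np.array(P,float);c,s=np.cos(q[2]),np.sin(q[2]);return np.array([q[0]+c*P[0]-s*P[1],q[1]+s*P[0]+c*P[1],P[2]])
def w2s(P,q=SH):
    c,s=np.cos(q[2]),np.sin(q[2]);d=np.array(P[:2])-q[:2];return np.array([c*d[0]+s*d[1],-s*d[0]+c*d[1],P[2]])
def Rt(yaw,lean):
    c,s,C,S=np.cos(yaw),np.sin(yaw),np.cos(lean),np.sin(lean)
    x=np.array([c*C,s*C,S]);z=np.array([c*S,s*S,-C]);return np.c_[x,np.cross(z,x),z]
def plan(T,pos,Rg,n):
    "rows taking pose T to (pos,Rg) in n rows: turn/6deg, shift m"
    rv=R.from_matrix(T[:3,:3].T@Rg).as_rotvec()/n;Rk=T[:3,:3].copy();d=(np.array(pos)-T[:3,3])/n;out=[]
    for k in range(n):
        out.append(np.round(np.r_[np.degrees(rv)/6,Rk.T@d],3).tolist());Rk=Rk@R.from_rotvec(rv).as_matrix()
    return out
E
python3 - <<'E'
from h import *
from bench import telemetry
for p,z in(((296.2,241.5),.049),((296.2,239),.036),((246,233),.06),((346,234.5),.06)):
    w=onz("top",p,z);print(p,w,w2s(w))
print("lamp",onz("top",(500,300),0),onz("top",(535,297),.3))
T=tcp(telemetry.get_obs());Y=SH[2];L=np.radians(35)
A=plan(T,[.33,-.45,.23],T[:3,:3],7);print(A[0])
T[:3,3]=[.33,-.45,.23];B=plan(T,[.33,-.30,.23],Rt(Y,L),8);print(*B,sep="\n")
T[:3,:3]=Rt(Y,L);T[:3,3]=[.33,-.30,.23];C=plan(T,[.46,-.02,.16],Rt(Y,L),8);print(C[0])
E
```

```text
(296.2, 241.5) [ 0.55410314 -0.0143084   0.049     ] [-0.1678627  -0.00135239  0.049     ]
(296.2, 239) [ 0.5644778  -0.01354428  0.036     ] [-0.15752363 -0.00020294  0.036     ]
(246, 233) [0.58521685 0.14792682 0.06      ] [-0.14280427  0.16192776  0.06      ]
(346, 234.5) [ 0.5704596  -0.17665952  0.06      ] [-0.14547948 -0.16298286  0.06      ]
lamp [ 0.34909443 -0.67241203  0.        ] [ 0.34755032 -0.65973072  0.3       ]
[0.0, 0.0, 0.0, 0.031, -0.023, 0.0]
[-0.1, 0.724, 0.317, 0.004, -0.018, -0.0]
[-0.1, 0.724, 0.317, 0.004, -0.018, 0.0]
[-0.1, 0.724, 0.317, 0.003, -0.018, 0.0]
[-0.1, 0.724, 0.317, 0.003, -0.019, 0.0]
[-0.1, 0.724, 0.317, 0.002, -0.019, 0.0]
[-0.1, 0.724, 0.317, 0.001, -0.019, 0.0]
[-0.1, 0.724, 0.317, 0.001, -0.019, -0.0]
[-0.1, 0.724, 0.317, 0.0, -0.019, -0.0]
[0.0, 0.0, 0.0, 0.007, -0.036, 0.016]
```

Request:
{"name": "apply_moves", "arguments": {"moves": [[0,0,0,0.031,-0.023,0,-1],[0,0,0,0.031,-0.023,0,-1],[0,0,0,0.031,-0.023,0,-1],[0,0,0,0.031,-0.023,0,-1],[0,0,0,0.031,-0.023,0,-1],[0,0,0,0.031,-0.023,0,-1],[0,0,0,0.031,-0.023,0,-1],[0,0,0,0,0,0,-1]]}}

```text
clock: 1.87
tcp_pos: [0.3383, -0.4417, 0.2316]
orientation: [-3.115, -0.389, -0.006]
contact_force: [1.0, 0.6, -0.1]
grip_width: 0.0
gripper_force: 0.0
```

Request:
{"name": "apply_moves", "arguments": {"moves": [[-0.1,0.724,0.317,0.004,-0.018,0,-1],[-0.1,0.724,0.317,0.004,-0.018,0,-1],[-0.1,0.724,0.317,0.003,-0.018,0,-1],[-0.1,0.724,0.317,0.003,-0.019,0,-1],[-0.1,0.724,0.317,0.002,-0.019,0,-1],[-0.1,0.724,0.317,0.001,-0.019,0,-1],[-0.1,0.724,0.317,0.001,-0.019,0,-1],[-0.1,0.724,0.317,0,-0.019,0,-1]]}}

```text
clock: 2.53
tcp_pos: [0.3315, -0.2984, 0.2327]
orientation: [2.981, -0.059, 0.945]
contact_force: [2.3, 1.6, 0.7]
grip_width: 0.0002
gripper_force: 0.0
```

Request:
{"name": "apply_moves", "arguments": {"moves": [[0,0,0,0.007,-0.036,0.016,-1],[0,0,0,0.007,-0.036,0.016,-1],[0,0,0,0.007,-0.036,0.016,-1],[0,0,0,0.007,-0.036,0.016,-1],[0,0,0,0.007,-0.036,0.016,-1],[0,0,0,0.007,-0.036,0.016,-1],[0,0,0,0.007,-0.036,0.016,-1],[0,0,0,0.007,-0.036,0.016,-1]]}}

```text
clock: 3.2
tcp_pos: [0.384, -0.1935, 0.2348]
orientation: [2.954, -0.042, 0.981]
contact_force: [0.7, 0.9, 3.1]
grip_width: -0.0006
gripper_force: 0.0
```

```bash
cat > go.py <<'E'
import sys
from h import *
from bench import telemetry
def go(pos,yaw,lean,n,verbose=1):
    o=telemetry.get_obs();T=tcp(o)
    if verbose:print("j",o["joints"].round(2),"tcp",T[:3,3].round(4),"shelf",(w2s(T[:3,3])*1000).round(1),"F",o["contact_force"].round(1),"M",o["moment"].round(2))
    z=T[:3,2];print("yaw,lean",np.degrees(np.arctan2(T[1,0],T[0,0])).round(2),np.degrees(np.arccos(-z[2])).round(2))
    rows=plan(T,pos,Rt(yaw,lean),n);[print(k) for k in (rows[:1] if np.abs(rows[0][:3]).max()<.003 else rows)]
E
python3 -c "
from go import *
go([.46,-.02,.16],SH[2],np.radians(35),8)"
```

```text
j [ 2.03 -0.25 -1.24  2.43 -1.28  0.65  0.16] tcp [ 0.384  -0.1935  0.2348] shelf [-331.2 -186.7  234.8] F [0.7 0.9 3.1] M [ 0.02  0.53 -0.  ]
yaw,lean -1.19 36.78
[0.016, -0.037, 0.016, 0.002, -0.022, 0.012]
[0.016, -0.037, 0.016, 0.002, -0.022, 0.012]
[0.016, -0.037, 0.016, 0.002, -0.022, 0.012]
[0.016, -0.037, 0.016, 0.002, -0.022, 0.012]
[0.016, -0.037, 0.016, 0.002, -0.022, 0.013]
[0.016, -0.037, 0.016, 0.002, -0.022, 0.013]
[0.016, -0.037, 0.016, 0.002, -0.022, 0.013]
[0.016, -0.037, 0.016, 0.002, -0.022, 0.013]
```

```bash
python3 -c "
from go import *
go([.50,-.12,.20],SH[2],np.radians(35),6)
T=np.eye(4);T[:3,:3]=Rt(SH[2],np.radians(35));T[:3,3]=[.5,-.12,.2];print(plan(T,[.505,-.015,.10],T[:3,:3],5)[0])
"
```

```text
j [ 2.03 -0.25 -1.24  2.43 -1.28  0.65  0.16] tcp [ 0.384  -0.1935  0.2348] shelf [-331.2 -186.7  234.8] F [0.7 0.9 3.1] M [ 0.02  0.53 -0.  ]
yaw,lean -1.19 36.78
[0.021, -0.049, 0.021, 0.012, -0.013, 0.016]
[0.021, -0.049, 0.021, 0.012, -0.013, 0.016]
[0.021, -0.049, 0.021, 0.012, -0.013, 0.016]
[0.021, -0.049, 0.021, 0.012, -0.013, 0.016]
[0.021, -0.049, 0.021, 0.012, -0.013, 0.016]
[0.021, -0.049, 0.021, 0.012, -0.013, 0.016]
[0.0, 0.0, 0.0, -0.011, -0.021, 0.017]
```

Request:
{"name": "apply_moves", "arguments": {"moves": [[0.021,-0.049,0.021,0.012,-0.013,0.016,-1],[0.021,-0.049,0.021,0.012,-0.013,0.016,-1],[0.021,-0.049,0.021,0.012,-0.013,0.016,-1],[0.021,-0.049,0.021,0.012,-0.013,0.016,-1],[0.021,-0.049,0.021,0.012,-0.013,0.016,-1],[0.021,-0.049,0.021,0.012,-0.013,0.016,-1],[0,0,0,0,0,0,-1],[0,0,0,0,0,0,-1]]}}

```text
clock: 3.87
tcp_pos: [0.4488, -0.1464, 0.2083]
orientation: [2.989, -0.05, 0.905]
contact_force: [-0.0, -0.3, -0.5]
grip_width: -0.0003
gripper_force: 0.0
```

```bash
python3 -c "
from go import *
go([.50,-.018,.12],SH[2],np.radians(35),5)
"
```

```text
j [ 1.57  0.03 -1.26  2.39 -0.6   0.21 -0.72] tcp [ 0.4488 -0.1464  0.2083] shelf [-268.2 -137.3  208.3] F [-0.  -0.3 -0.5] M [ 0.02  0.57 -0.02]
yaw,lean -1.75 33.72
[0.012, 0.043, 0.011, -0.002, -0.026, 0.02]
[0.012, 0.043, 0.011, -0.002, -0.026, 0.02]
[0.012, 0.043, 0.011, -0.002, -0.026, 0.02]
[0.012, 0.043, 0.011, -0.002, -0.026, 0.02]
[0.012, 0.043, 0.011, -0.002, -0.026, 0.02]
```

Request:
{"name": "apply_moves", "arguments": {"moves": [[0.012,0.043,0.011,-0.002,-0.026,0.02,-1],[0.012,0.043,0.011,-0.002,-0.026,0.02,-1],[0.012,0.043,0.011,-0.002,-0.026,0.02,-1],[0.012,0.043,0.011,-0.002,-0.026,0.02,-1],[0.012,0.043,0.011,-0.002,-0.026,0.02,-1],[0,0,0,0,0,0,-1],[0,0,0,0,0,0,-1],[0,0,0,0,0,0,-1]]}}

```text
clock: 4.53
tcp_pos: [0.4559, -0.1076, 0.191]
orientation: [3.017, -0.058, 0.848]
contact_force: [0.7, -0.2, 1.2]
grip_width: -0.0
gripper_force: 0.0
```

```bash
cat > see.py <<'E'
from go import *
from bench import grab_frame
def see(name,cam="wrist"):
    T=tcp(telemetry.get_obs());im=grab_frame(cam);cv2.imwrite(f"pics/{name}.png",im);np.save(f"pics/{name}.npy",T);return im,T
E
python3 -c "
from see import *
see('w1')
go([.535,-.018,.038],SH[2],np.radians(35),4)
"
```

```text
j [ 1.09  0.04 -0.93  2.4  -0.21  0.17 -1.25] tcp [ 0.4558 -0.108   0.191 ] shelf [-262.6  -98.7  191. ] F [-0.7 -0.2 -0. ] M [-0.01  0.6   0.02]
yaw,lean -2.36 31.38
[-0.004, 0.151, -0.008, -0.004, -0.023, 0.043]
[-0.004, 0.151, -0.008, -0.004, -0.023, 0.042]
[-0.004, 0.151, -0.008, -0.005, -0.023, 0.042]
[-0.004, 0.151, -0.008, -0.006, -0.023, 0.042]
```

View pics/w1.png

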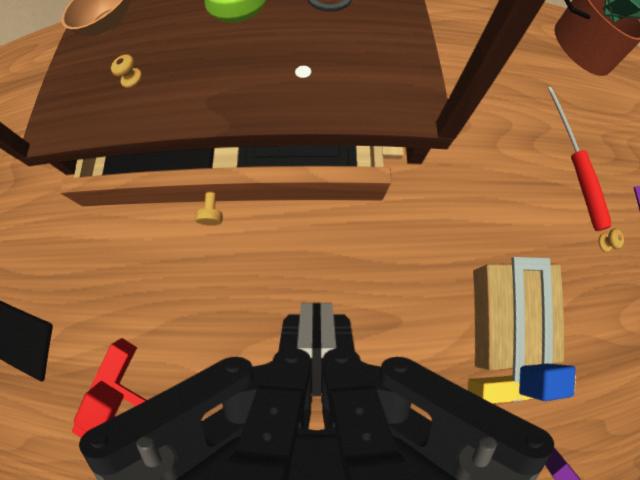

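The wrist view clears things up. The pull is at (209,215), the dot at (303,71), the fitted knob at (126,70), and the square is on the box at (530,330). Next I'll line up with the pull at a smaller lean.

```bash
python3 -c "
from go import *
T=np.load('pics/w1.npy')
p=onz('wrist',(208,216),.036,T);print('pull',p,w2s(p))
p=onz('wrist',(303.3,71.3),.086,T);print('dot',p,w2s(p))
p=onz('wrist',(131,84),.086,T);print('knob foot',p,w2s(p))
print(proj('wrist',[s2w((-.11,y,.086)) for y in(-.22,-.1,0,.1,.22)],T).round(1))
go([.525,-.014,.038],SH[2],np.radians(28),8)
"
```

```text
pull [ 0.55708231 -0.01126757  0.036     ] [-0.16499868  0.00179714  0.036     ]
dot [ 0.67617499 -0.10474238  0.086     ] [-0.04251194 -0.08718378  0.086     ]
knob foot [0.68504834 0.06681302 0.086     ] [-0.04002511  0.08458295  0.086     ]
[[456.5 138.6]
 [317.7 133.7]
 [200.3 137.6]
 [102.2 146.8]
 [ 16.6 159.6]]
j [ 1.09  0.04 -0.93  2.4  -0.21  0.17 -1.25] tcp [ 0.4558 -0.108   0.191 ] shelf [-262.6  -98.7  191. ] F [-0.7 -0.2 -0. ] M [-0.01  0.6   0.02]
yaw,lean -2.36 31.38
[-0.002, -0.07, -0.004, -0.003, -0.012, 0.021]
[-0.002, -0.07, -0.004, -0.003, -0.012, 0.021]
[-0.002, -0.07, -0.004, -0.003, -0.012, 0.021]
[-0.002, -0.07, -0.004, -0.003, -0.012, 0.021]
[-0.002, -0.07, -0.004, -0.002, -0.012, 0.021]
[-0.002, -0.07, -0.004, -0.002, -0.012, 0.021]
[-0.002, -0.07, -0.004, -0.002, -0.012, 0.021]
[-0.002, -0.07, -0.004, -0.002, -0.012, 0.021]
```

Request:
{"name": "apply_moves", "arguments": {"moves": [[0,-0.07,0,-0.003,-0.012,0.021,-1],[0,-0.07,0,-0.003,-0.012,0.021,-1],[0,-0.07,0,-0.003,-0.012,0.021,-1],[0,-0.07,0,-0.003,-0.012,0.021,-1],[0,-0.07,0,-0.002,-0.012,0.021,-1],[0,-0.07,0,-0.002,-0.012,0.021,-1],[0,-0.07,0,-0.002,-0.012,0.021,-1],[0,-0.07,0,-0.002,-0.012,0.021,-1]]}}

```text
clock: 5.25
tcp_pos: [0.4715, -0.0803, 0.1266]
orientation: [3.032, -0.074, 0.753]
contact_force: [0.1, -0.7, 0.5]
grip_width: -0.0
gripper_force: 0.0
```

```bash
python3 -c "
from see import *
T=np.load('pics/w1.npy');im=cv2.imread('pics/w1.png')
g=cv2.cvtColor(im,cv2.COLOR_BGR2GRAY).astype(int)
for x in (60,120,180,240,318,380,420,440,450,460):print(x,g[120:176:2,x].tolist())
print(proj('wrist',[s2w((-.11,-.22,z)) for z in(.064,.086,.2)]+[s2w((-.11,.22,z)) for z in(.064,.086,.2)],T).round(1))
go([.540,-.014,.038],SH[2],np.radians(28),4)
"
```

```text
60 [55, 59, 59, 61, 61, 63, 63, 61, 62, 65, 62, 59, 63, 64, 64, 61, 46, 31, 30, 28, 28, 17, 26, 28, 24, 46, 132, 138]
120 [61, 62, 65, 64, 64, 63, 60, 59, 59, 62, 63, 62, 50, 31, 30, 27, 26, 26, 21, 21, 22, 23, 24, 23, 24, 23, 29, 117]
180 [65, 62, 64, 64, 60, 61, 64, 63, 63, 60, 32, 29, 27, 27, 27, 21, 25, 25, 24, 24, 24, 24, 24, 24, 29, 109, 138, 136]
240 [59, 58, 55, 55, 58, 58, 58, 56, 32, 26, 26, 28, 28, 27, 30, 30, 30, 29, 29, 29, 31, 31, 31, 43, 137, 146, 147, 143]
318 [59, 56, 59, 60, 64, 59, 59, 39, 31, 27, 27, 26, 29, 31, 29, 31, 33, 31, 23, 30, 31, 29, 31, 103, 145, 150, 151, 149]
380 [63, 61, 61, 64, 65, 61, 58, 56, 32, 30, 29, 29, 28, 129, 179, 179, 178, 179, 179, 182, 181, 181, 182, 169, 145, 140, 134, 133]
420 [63, 63, 60, 61, 63, 65, 63, 59, 56, 31, 29, 27, 29, 31, 28, 26, 28, 27, 25, 24, 25, 28, 94, 137, 134, 132, 129, 134]
440 [21, 22, 22, 21, 21, 23, 20, 28, 28, 35, 30, 28, 30, 28, 47, 140, 141, 144, 145, 138, 138, 132, 121, 128, 135, 132, 131, 135]
450 [30, 28, 28, 25, 27, 26, 26, 29, 28, 36, 33, 33, 70, 129, 139, 145, 140, 143, 144, 137, 138, 134, 124, 126, 134, 133, 131, 137]
460 [26, 27, 27, 28, 27, 51, 110, 135, 140, 138, 136, 139, 135, 132, 139, 145, 141, 142, 143, 139, 140, 136, 131, 128, 135, 135, 130, 135]
[[448.6 150. ]
 [456.5 138.7]
 [512.8  54.8]
 [ 28.6 167.4]
 [ 16.6 159.7]
 [-56.7 109.8]]
j [ 0.73  0.22 -0.75  2.42  1.18  0.17 -2.72] tcp [ 0.4715 -0.0803  0.1266] shelf [-248.   -70.3  126.6] F [ 0.1 -0.7  0.5] M [ 0.01  0.5  -0.05]
yaw,lean -2.72 27.9
[0.024, 0.004, -0.022, 0.004, -0.018, 0.027]
[0.024, 0.004, -0.022, 0.004, -0.017, 0.027]
[0.024, 0.004, -0.022, 0.004, -0.017, 0.027]
[0.024, 0.004, -0.022, 0.004, -0.017, 0.027]
```

Joint 6 is at its limit because the arm is folded close in. I'll reduce the lean and reach outward to get clear of it.

```bash
python3 -c "
from see import *
go([.515,-.014,.075],SH[2],np.radians(14),8)
"
```

```text
j [ 0.73  0.22 -0.75  2.42  1.18  0.17 -2.72] tcp [ 0.4715 -0.0803  0.1266] shelf [-248.   -70.3  126.6] F [ 0.1 -0.7  0.5] M [ 0.01  0.5  -0.05]
yaw,lean -2.72 27.9
[0.011, -0.29, -0.012, 0.001, -0.009, 0.008]
[0.011, -0.29, -0.012, 0.002, -0.009, 0.008]
[0.011, -0.29, -0.012, 0.002, -0.009, 0.008]
[0.011, -0.29, -0.012, 0.002, -0.009, 0.008]
[0.011, -0.29, -0.012, 0.002, -0.009, 0.008]
[0.011, -0.29, -0.012, 0.003, -0.009, 0.008]
[0.011, -0.29, -0.012, 0.003, -0.009, 0.008]
[0.011, -0.29, -0.012, 0.003, -0.008, 0.008]
```

Request:
{"name": "apply_moves", "arguments": {"moves": [[0.01,-0.29,-0.01,0.001,-0.009,0.008,-1],[0.01,-0.29,-0.01,0.002,-0.009,0.008,-1],[0.01,-0.29,-0.01,0.002,-0.009,0.008,-1],[0.01,-0.29,-0.01,0.002,-0.009,0.008,-1],[0.01,-0.29,-0.01,0.002,-0.009,0.008,-1],[0.01,-0.29,-0.01,0.003,-0.009,0.008,-1],[0.01,-0.29,-0.01,0.003,-0.009,0.008,-1],[0.01,-0.29,-0.01,0.003,-0.009,0.008,-1]]}}

```text
clock: 5.92
tcp_pos: [0.5148, -0.0094, 0.0736]
orientation: [3.115, -0.059, 0.377]
contact_force: [0.4, 0.3, 1.2]
grip_width: -0.0
gripper_force: 0.0
```

```bash
python3 -c "
from see import *
go([.525,-.014,.036],SH[2],np.radians(18),5)
"
```

```text
j [ 0.6   0.49 -0.86  2.2   0.91  0.54 -2.55] tcp [ 0.5148 -0.0094  0.0736] shelf [-207.3    2.1   73.6] F [0.4 0.3 1.2] M [0.02 0.17 0.01]
yaw,lean -2.17 13.81
[-0.003, 0.14, -0.001, 0.0, 0.001, 0.008]
[-0.003, 0.14, -0.001, 0.0, 0.001, 0.008]
[-0.003, 0.14, -0.001, -0.0, 0.001, 0.008]
[-0.003, 0.14, -0.001, -0.0, 0.001, 0.008]
[-0.003, 0.14, -0.001, -0.0, 0.001, 0.008]
```

Request:
{"name": "apply_moves", "arguments": {"moves": [[0,0,0,0,0.0005,0.01,-1],[0,0,0,0,0.0005,0.01,-1],[0,0,0,0,0.0005,0.01,-1],[0,0,0,0,0.0005,0.009,-1],[0,0,0,0.004,0,0.001,-1],[0,0,0,0.004,0,0.001,-1],[0,0,0,0.004,0,0.001,-1],[0,0,0,0.004,0,0.001,-1]]}}

```text
clock: 6.58
tcp_pos: [0.5417, -0.0105, 0.0366]
orientation: [3.114, -0.053, 0.383]
contact_force: [-2.1, -0.4, -0.6]
grip_width: 0.0001
gripper_force: 0.9
```

```bash
python3 -c "
from see import *
go([.57,-.014,.036],SH[2],np.radians(14),8)
"
```

```text
j [ 0.51  0.58 -0.77  2.16  1.03  0.5  -2.64] tcp [ 0.5417 -0.0105  0.0366] shelf [-180.4    2.    36.6] F [-2.1 -0.4 -0.6] M [-0.15  0.63 -0.03]
yaw,lean -1.94 14.02
[-0.002, -0.001, 0.004, 0.003, 0.0, 0.001]
[-0.002, -0.001, 0.004, 0.003, 0.0, 0.001]
[-0.002, -0.001, 0.004, 0.003, 0.0, 0.001]
[-0.002, -0.001, 0.004, 0.003, 0.0, 0.001]
[-0.002, -0.001, 0.004, 0.003, 0.0, 0.001]
[-0.002, -0.001, 0.004, 0.003, 0.0, 0.001]
[-0.002, -0.001, 0.004, 0.003, 0.0, 0.001]
[-0.002, -0.001, 0.004, 0.003, 0.0, 0.001]
```

Request:
{"name": "apply_moves", "arguments": {"moves": [[0,0,0,0.004,0,0.001,-1],[0,0,0,0.004,0,0.001,-1],[0,0,0,0.004,0,0.001,-1],[0,0,0,0.004,0,0.001,-1],[0,0,0,0.004,0,0.001,-1],[0,0,0,0.004,0,0.001,-1],[0,0,0,0.004,0,0.001,-1],[0,0,0,0.003,0,0.001,-1]]}}

```text
clock: 7.25
tcp_pos: [0.5736, -0.0105, 0.0357]
orientation: [3.114, -0.049, 0.383]
contact_force: [-2.6, -0.7, 0.4]
grip_width: 0.0003
gripper_force: 0.9
```

Request:
{"name": "apply_moves", "arguments": {"moves": [[0,0,0,0.001,0,0,-1],[0,0,0,0.001,0,0,-1],[0,0,0,0.001,0,0,-1],[0,0,0,0.001,0,0,-1],[0,0,0,0.001,0,0,-1],[0,0,0,0.001,0,0,-1],[0,0,0,0.001,0,0,-1],[0,0,0,0.001,0,0,-1]]}}

```text
clock: 7.92
tcp_pos: [0.5808, -0.0106, 0.0376]
orientation: [3.114, -0.049, 0.382]
contact_force: [-1.4, 0.4, -1.9]
grip_width: -0.0001
gripper_force: 0.8
```

Request:
{"name": "apply_moves", "arguments": {"moves": [[0,0,0,0.001,0,0,-1],[0,0,0,0.001,0,0,-1],[0,0,0,0.001,0,0,-1],[0,0,0,0.001,0,0,-1],[0,0,0,0.0005,0,0,-1],[0,0,0,0.0005,0,0,-1],[0,0,0,0,0,0,-1],[0,0,0,0,0,0,-1]]}}

```text
clock: 8.58
tcp_pos: [0.5827, -0.0108, 0.0379]
orientation: [3.114, -0.049, 0.375]
contact_force: [-11.0, 0.8, 4.9]
grip_width: -0.0
gripper_force: 5.5
```

The drawer hit its stop after 42 mm of travel, matching my estimate of how far it was out, and the force rose to 11 N. I'll back off and go to the square.

```bash
python3 -c "
from see import *
go([.53,-.02,.05],SH[2],np.radians(14),3)
T=np.eye(4);T[:3,:3]=Rt(SH[2],np.radians(14));T[:3,3]=[.53,-.02,.05];print(plan(T,[.47,-.17,.15],T[:3,:3],5)[0])
T[:3,3]=[.47,-.17,.15];print(*plan(T,[.37,-.311,.14],Rt(-.04,np.radians(35)),8),sep='\n')
"
```

```text
j [ 0.51  0.63 -0.78  2.06  0.99  0.56 -2.56] tcp [ 0.5827 -0.0108  0.0379] shelf [-139.4    3.2   37.9] F [-11.    0.8   4.9] M [0.17 2.31 0.08]
yaw,lean -1.79 13.73
[-0.001, 0.015, 0.019, -0.016, 0.004, -0.008]
[-0.001, 0.015, 0.019, -0.016, 0.004, -0.008]
[-0.001, 0.015, 0.019, -0.016, 0.004, -0.008]
[0.0, 0.0, 0.0, -0.006, 0.03, -0.022]
[-0.001, 0.437, 0.003, -0.012, 0.018, -0.002]
[-0.001, 0.437, 0.003, -0.012, 0.018, -0.002]
[-0.001, 0.437, 0.003, -0.012, 0.018, -0.003]
[-0.001, 0.437, 0.003, -0.011, 0.018, -0.003]
[-0.001, 0.437, 0.003, -0.011, 0.018, -0.004]
[-0.001, 0.437, 0.003, -0.011, 0.018, -0.004]
[-0.001, 0.437, 0.003, -0.011, 0.018, -0.005]
[-0.001, 0.437, 0.003, -0.011, 0.018, -0.005]
```

Request:
{"name": "apply_moves", "arguments": {"moves": [[0,0.015,0.02,-0.016,0.004,-0.008,-1],[0,0.015,0.02,-0.016,0.004,-0.008,-1],[0,0.015,0.02,-0.016,0.004,-0.008,-1],[0,0,0,-0.006,0.03,-0.022,-1],[0,0,0,-0.006,0.03,-0.022,-1],[0,0,0,-0.006,0.03,-0.022,-1],[0,0,0,-0.006,0.03,-0.022,-1],[0,0,0,-0.006,0.03,-0.022,-1]]}}

```text
clock: 9.25
tcp_pos: [0.4712, -0.1705, 0.1509]
orientation: [3.113, -0.057, 0.392]
contact_force: [0.3, -0.5, 0.3]
grip_width: -0.0
gripper_force: 0.0
```

Request:
{"name": "apply_moves", "arguments": {"moves": [[0,0.437,0,-0.012,0.018,-0.002,1],[0,0.437,0,-0.012,0.018,-0.002,1],[0,0.437,0,-0.012,0.018,-0.003,1],[0,0.437,0,-0.011,0.018,-0.003,1],[0,0.437,0,-0.011,0.018,-0.004,1],[0,0.437,0,-0.011,0.018,-0.004,1],[0,0.437,0,-0.011,0.018,-0.005,1],[0,0.437,0,-0.011,0.018,-0.005,1]]}}

```text
clock: 9.92
tcp_pos: [0.3704, -0.3114, 0.1396]
orientation: [2.979, -0.056, 0.952]
contact_force: [0.1, -1.1, -0.4]
grip_width: 0.0854
gripper_force: 0.0
```

```bash
python3 -c "
from see import *
go([.37,-.311,.14],SH[2],np.radians(35),8)
"
```

```text
j [ 1.99  0.56 -1.34  2.35  0.65  0.2  -1.39] tcp [ 0.3704 -0.3114  0.1396] shelf [-340.4 -305.1  139.6] F [ 0.1 -1.1 -0.4] M [-0.01  0.61  0.01]
yaw,lean -2.13 35.44
[0.003, -0.009, 0.0, -0.0, -0.0, -0.0]
[0.003, -0.009, 0.0, -0.0, -0.0, -0.0]
[0.003, -0.009, 0.0, -0.0, -0.0, -0.0]
[0.003, -0.009, 0.0, -0.0, -0.0, -0.0]
[0.003, -0.009, 0.0, -0.0, -0.0, -0.0]
[0.003, -0.009, 0.0, -0.0, -0.0, -0.0]
[0.003, -0.009, 0.0, -0.0, -0.0, -0.0]
[0.003, -0.009, 0.0, -0.0, -0.0, -0.0]
```

Reached. Now I'll measure the square from the wrist.

```bash
python3 -c "
from see import *
see('w2')"
```

```text
(no output)
```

View pics/w2.png

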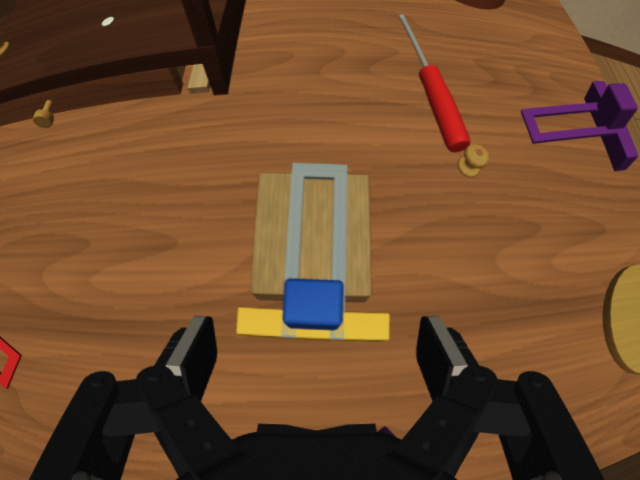

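The square is centred under the gripper: blade end at (293,163)–(347,165), grip at (313,303), yellow stock from x=237 to 389 near row 323. The drawer no longer shows beyond the board.

```bash
python3 -c "
from see import *
from scipy.optimize import least_squares
im=cv2.imread('pics/w2.png');T=np.load('pics/w2.npy');h=cv2.cvtColor(im,cv2.COLOR_BGR2HSV)
for nm,lo,hi in(('yellow',(20,150,120),(32,255,255)),('blue',(105,120,60),(130,255,255))):
    m=cv2.inRange(h,lo,hi);m[:250]=0;m[345:]=0;m[:,:225]=0;m[:,400:]=0;p=np.argwhere(m>0)[:,::-1].astype(np.float32);print(nm,np.round(cv2.boxPoints(cv2.minAreaRect(p)),1).tolist(),p.min(0),p.max(0))
g=cv2.cvtColor(im,cv2.COLOR_BGR2GRAY).astype(int)
for y in(185,220,255):print(y,g[y,284:352].tolist())
for x in(300,320,340):print(x,g[155:190,x].tolist())
P=[((293,163),(117,22,5)),((347.5,165),(117,-22,5)),((237.5,308),(0,55,5)),((389.5,313.5),(0,-55,5))]
def W(q,X):
    X=np.array(X)/1000;c,s=np.cos(q[2]),np.sin(q[2]);return [q[0]+c*X[0]-s*X[1],q[1]+s*X[0]+c*X[1],.036+X[2]]
f=lambda q:np.concatenate([proj('wrist',W(q,X),T)[0]-u for u,X in P])
s=least_squares(f,[.387,-.31,0]);print(s.x,np.degrees(s.x[2]),f(s.x).round(1))
print(proj('wrist',[W(s.x,X) for X in((14,18,50),(14,-18,50),(-14,18,50),(-14,-18,50),(105,12,5),(105,-12,5),(-20,55,5),(-20,-55,5))],T).round(1).tolist())
"
```

```text
yellow [[235.5, 335.20001220703125], [236.6999969482422, 306.6000061035156], [390.0, 313.1000061035156], [388.79998779296875, 341.70001220703125]] [236. 307.] [389. 340.]
blue [[282.6000061035156, 326.8999938964844], [284.70001220703125, 277.8999938964844], [343.20001220703125, 280.3999938964844], [341.1000061035156, 329.3999938964844]] [283. 279.] [342. 329.]
185 [123, 124, 125, 124, 126, 129, 137, 144, 148, 148, 147, 147, 145, 147, 148, 149, 149, 146, 138, 127, 125, 128, 130, 126, 125, 127, 126, 125, 125, 128, 130, 130, 128, 126, 130, 132, 129, 127, 126, 126, 127, 126, 125, 126, 128, 131, 128, 127, 123, 128, 136, 143, 147, 147, 146, 147, 146, 146, 149, 149, 148, 145, 141, 136, 134, 134, 133, 132]
220 [127, 128, 128, 128, 138, 146, 148, 148, 146, 147, 147, 145, 147, 149, 147, 144, 139, 127, 123, 133, 133, 133, 131, 131, 133, 130, 128, 127, 130, 134, 136, 132, 127, 127, 126, 128, 129, 129, 132, 135, 138, 136, 132, 130, 129, 129, 128, 124, 127, 134, 144, 149, 149, 147, 147, 146, 147, 147, 147, 148, 145, 143, 140, 138, 134, 134, 132, 133]
255 [129, 130, 140, 147, 148, 149, 146, 145, 14
[... 344 characters left out ...]
42, 144, 146, 147, 147, 144, 146, 147, 148, 149, 148, 148, 148, 149, 149, 149, 151, 149, 150, 148, 150, 149, 150, 148, 149, 146]
320 [97, 98, 99, 99, 100, 99, 99, 99, 117, 140, 144, 146, 146, 147, 144, 143, 145, 147, 147, 146, 142, 128, 78, 73, 99, 124, 129, 129, 128, 129, 129, 130, 128, 131, 131]
340 [99, 98, 101, 100, 99, 99, 98, 99, 102, 121, 142, 144, 145, 146, 147, 145, 144, 145, 148, 148, 148, 145, 148, 147, 146, 145, 147, 146, 146, 145, 146, 148, 146, 146, 147]
[ 0.38652242 -0.31114229 -0.08079921] -4.629453741211553 [-0.3  0.3 -0.2  0.4 -0.2 -0.8  0.8  0.2]
[[284.2, 278.2], [344.3, 280.7], [281.4, 324.8], [342.9, 327.5], [304.2, 176.8], [334.6, 178.0], [235.2, 334.8], [389.9, 341.5]]
```

```bash
python3 -c "
from see import *
go([.3974,-.312,.052],-.0808,np.radians(35),6)
"
```

```text
j [ 2.    0.57 -1.33  2.35  0.65  0.2  -1.39] tcp [ 0.3657 -0.3152  0.1368] shelf [-344.9 -309.   136.8] F [-4.3 -4.1 -3.1] M [-0.15  0.99 -0.21]
yaw,lean -2.83 35.37
[-0.034, -0.01, 0.041, -0.004, -0.001, 0.015]
[-0.034, -0.01, 0.041, -0.004, -0.001, 0.015]
[-0.034, -0.01, 0.041, -0.004, -0.001, 0.015]
[-0.034, -0.01, 0.041, -0.004, -0.001, 0.015]
[-0.034, -0.01, 0.041, -0.004, -0.001, 0.015]
[-0.034, -0.01, 0.041, -0.004, -0.001, 0.015]
```

Request:
{"name": "apply_moves", "arguments": {"moves": [[0,0,0,0,0,0,1],[0,0,0,0,0,0,1],[0,0,0,0,0,0,1],[0,0,0,0,0,0,1],[0,0,0,0,0,0,1],[0,0,0,0,0,0,1],[0,0,0,0,0,0,1],[0,0,0,0,0,0,1]]}}

```text
clock: 10.63
tcp_pos: [0.3709, -0.3091, 0.1386]
orientation: [2.984, -0.056, 0.948]
contact_force: [-0.5, 0.1, 0.1]
grip_width: 0.0856
gripper_force: 0.0
```

```bash
python3 -c "
from see import *
print(np.load('pics/w2.npy')[:3,3]);print(telemetry.get_obs()['clock'])
go([.3974,-.312,.052],-.0808,np.radians(35),6)
"
```

```text
[ 0.37042868 -0.31141313  0.13960979]
10.6333
j [ 1.98  0.56 -1.33  2.35  0.65  0.2  -1.39] tcp [ 0.3709 -0.3091  0.1386] shelf [-340.  -302.8  138.6] F [-0.5  0.1  0.1] M [0.04 0.59 0.  ]
yaw,lean -2.16 35.23
[-0.042, -0.006, 0.056, -0.005, 0.0, 0.014]
[-0.042, -0.006, 0.056, -0.005, 0.0, 0.014]
[-0.042, -0.006, 0.056, -0.005, 0.0, 0.014]
[-0.042, -0.006, 0.056, -0.005, 0.0, 0.014]
[-0.042, -0.006, 0.056, -0.005, 0.0, 0.014]
[-0.042, -0.006, 0.056, -0.005, 0.0, 0.014]
```

Request:
{"name": "apply_moves", "arguments": {"moves": [[-0.04,0,0.056,-0.005,0,0.014,1],[-0.04,0,0.056,-0.005,0,0.014,1],[-0.04,0,0.056,-0.005,0,0.014,1],[-0.04,0,0.056,-0.005,0,0.014,1],[-0.04,0,0.056,-0.005,0,0.014,1],[-0.04,0,0.056,-0.005,0,0.014,1],[0,0,0,0,0,0,1],[0,0,0,0,0,0,1]]}}

```text
clock: 11.3
tcp_pos: [0.3874, -0.31, 0.0718]
orientation: [2.977, -0.107, 0.938]
contact_force: [0.9, -0.5, 0.4]
grip_width: 0.0851
gripper_force: 0.0
```

```bash
python3 -c "
from see import *
go([.3974,-.312,.052],-.0808,np.radians(35),1)
"
```

```text
j [ 1.8   0.72 -1.2   2.38  1.72  0.24 -2.43] tcp [ 0.3874 -0.31    0.0718] shelf [-323.4 -303.1   71.8] F [ 0.9 -0.5  0.4] M [0.02 0.59 0.01]
yaw,lean -4.19 34.96
[-0.081, 0.007, 0.06, -0.003, 0.001, 0.022]
```

Request:
{"name": "apply_moves", "arguments": {"moves": [[0,0,0.01,-0.001,0,0.004,1],[0,0,0.01,0,0,0.004,1],[0,0,0.01,-0.001,0,0.004,1],[0,0,0.01,0,0,0.004,1],[0,0,0.01,-0.001,0,0.003,1],[0,0,0,0,0,0.003,1],[0,0,0,0,0,0,1],[0,0,0,0,0,0,1]]}}

```text
clock: 11.97
tcp_pos: [0.3975, -0.3116, 0.0522]
orientation: [2.976, -0.115, 0.938]
contact_force: [-0.5, 0.2, -0.2]
grip_width: 0.0855
gripper_force: 0.0
```

```bash
python3 -c "
from see import *
go([.3974,-.312,.052],-.0808,np.radians(35),1)
"
```

```text
j [ 1.78  0.83 -1.22  2.37  1.83  0.34 -2.51] tcp [ 0.3975 -0.3116  0.0522] shelf [-313.3 -304.2   52.2] F [-0.5  0.2 -0.2] M [ 0.06  0.63 -0.02]
yaw,lean -4.53 34.96
[-0.058, 0.006, 0.014, -0.0, 0.0, 0.0]
```

Exactly at the grasp pose, so I'll close.

Request:
{"name": "apply_moves", "arguments": {"moves": [[0,0,0,0,0,0,-1],[0,0,0,0,0,0,-1],[0,0,0,0,0,0,-1],[0,0,0,0,0,0,-1],[0,0,0,0,0,0,-1],[0,0,0,0,0,0,-1],[0,0,0,0,0,0,-1],[0,0,0,0,0,0,-1]], "grip_force": 80}}

```text
clock: 12.63
tcp_pos: [0.3974, -0.3117, 0.0526]
orientation: [2.975, -0.115, 0.938]
contact_force: [-4.7, 1.2, 6.0]
grip_width: 0.0353
gripper_force: 79.0
```

```bash
python3 -c "
from see import *
go([.3974,-.312,.13],-.0808,np.radians(35),8)
"
```

```text
j [ 1.78  0.82 -1.22  2.37  1.83  0.34 -2.51] tcp [ 0.3974 -0.3117  0.0526] shelf [-313.4 -304.4   52.6] F [-4.7  1.2  6. ] M [0.09 0.51 0.04]
yaw,lean -4.48 34.98
[-0.006, 0.001, 0.003, 0.006, 0.0, -0.008]
[-0.006, 0.001, 0.003, 0.006, 0.0, -0.008]
[-0.006, 0.001, 0.003, 0.006, 0.0, -0.008]
[-0.006, 0.001, 0.003, 0.006, 0.0, -0.008]
[-0.006, 0.001, 0.003, 0.006, 0.0, -0.008]
[-0.006, 0.001, 0.003, 0.006, 0.0, -0.008]
[-0.006, 0.001, 0.003, 0.006, 0.0, -0.008]
[-0.006, 0.001, 0.003, 0.006, 0.0, -0.008]
```

```bash
python3 -c "
from see import *
T=tcp(telemetry.get_obs());T[:3,3]+=[0,0,.05]
g=s2w((-.170+.011,-.0864,.128));print(g)
print(*plan(T,g,Rt(SH[2],np.radians(35)),16)[::5],sep='\n')
"
```

```text
[ 0.55979666 -0.09962679  0.128     ]
[0.012, 0.0, -0.02, 0.008, -0.014, 0.004]
[0.012, 0.0, -0.02, 0.008, -0.014, 0.004]
[0.012, 0.0, -0.02, 0.009, -0.014, 0.004]
[0.012, 0.0, -0.02, 0.009, -0.014, 0.004]
```

Request:
{"name": "apply_moves", "arguments": {"moves": [[0,0,0,0.004,0,-0.006,-1],[0,0,0,0.004,0,-0.006,-1],[0,0,0,0.004,0,-0.006,-1],[0,0,0,0.004,0,-0.006,-1],[0,0,0,0.004,0,-0.006,-1],[0,0,0,0.004,0,-0.006,-1],[0,0,0,0.004,0,-0.006,-1],[0,0,0,0,0,0,-1]]}}

```text
clock: 13.3
tcp_pos: [0.396, -0.3122, 0.1033]
orientation: [2.975, -0.115, 0.936]
contact_force: [-0.1, 0.8, -2.8]
grip_width: 0.0352
gripper_force: 80.2
```

```bash
python3 -c "
from see import *
see('w3')
go(s2w((-.159,-.0864,.128)),SH[2],np.radians(35),16)
"
```

```text
j [ 1.82  0.64 -1.24  2.35  1.38  0.21 -2.16] tcp [ 0.3958 -0.3122  0.1028] shelf [-315.  -305.   102.8] F [-0.7  0.1 -2.4] M [ 0.05  1.01 -0.04]
yaw,lean -4.53 34.91
[0.013, 0.001, -0.02, 0.008, -0.014, 0.004]
[0.013, 0.001, -0.02, 0.008, -0.014, 0.004]
[0.013, 0.001, -0.02, 0.008, -0.014, 0.004]
[0.013, 0.001, -0.02, 0.009, -0.014, 0.004]
[0.013, 0.001, -0.02, 0.009, -0.014, 0.004]
[0.013, 0.001, -0.02, 0.009, -0.014, 0.004]
[0.013, 0.001, -0.02, 0.009, -0.014, 0.004]
[0.013, 0.001, -0.02, 0.009, -0.014, 0.004]
[0.013, 0.001, -0.02, 0.009, -0.014, 0.004]
[0.013, 0.001, -0.02, 0.009, -0.014, 0.004]
[0.013, 0.001, -0.02, 0.009, -0.014, 0.004]
[0.013, 0.001, -0.02, 0.009, -0.014, 0.004]
[0.013, 0.001, -0.02, 0.009, -0.014, 0.004]
[0.013, 0.001, -0.02, 0.009, -0.014, 0.004]
[0.013, 0.001, -0.02, 0.009, -0.014, 0.004]
[0.013, 0.001, -0.02, 0.009, -0.014, 0.004]
```

Request:
{"name": "apply_moves", "arguments": {"moves": [[0.013,0,-0.02,0.009,-0.014,0.004,-1],[0.013,0,-0.02,0.009,-0.014,0.004,-1],[0.013,0,-0.02,0.009,-0.014,0.004,-1],[0.013,0,-0.02,0.009,-0.014,0.004,-1],[0.013,0,-0.02,0.009,-0.014,0.004,-1],[0.013,0,-0.02,0.009,-0.014,0.004,-1],[0.013,0,-0.02,0.009,-0.014,0.004,-1],[0.013,0,-0.02,0.009,-0.014,0.004,-1]]}}

```text
clock: 14.02
tcp_pos: [0.481, -0.2046, 0.1174]
orientation: [2.983, -0.087, 0.939]
contact_force: [-0.8, -1.4, -2.8]
grip_width: 0.0349
gripper_force: 80.2
```

```bash
python3 -c "
from see import *
go(s2w((-.159,-.0864,.128)),SH[2],np.radians(35),8)
"
```

```text
j [ 1.52  0.65 -1.34  2.37  1.7   0.41 -2.76] tcp [ 0.481  -0.2046  0.1174] shelf [-233.9 -194.3  117.4] F [-0.8 -1.4 -2.8] M [0.05 1.02 0.05]
yaw,lean -3.41 34.93
[0.01, 0.001, -0.022, 0.008, -0.014, 0.004]
[0.01, 0.001, -0.022, 0.008, -0.014, 0.004]
[0.01, 0.001, -0.022, 0.008, -0.014, 0.004]
[0.01, 0.001, -0.022, 0.008, -0.014, 0.004]
[0.01, 0.001, -0.022, 0.008, -0.014, 0.004]
[0.01, 0.001, -0.022, 0.008, -0.014, 0.004]
[0.01, 0.001, -0.022, 0.008, -0.014, 0.004]
[0.01, 0.001, -0.022, 0.008, -0.014, 0.004]
```

Request:
{"name": "apply_moves", "arguments": {"moves": [[0.01,0,-0.022,0.008,-0.014,0.004,-1],[0.01,0,-0.022,0.008,-0.014,0.004,-1],[0.01,0,-0.022,0.008,-0.014,0.004,-1],[0.01,0,-0.022,0.008,-0.014,0.004,-1],[0.01,0,-0.022,0.008,-0.014,0.004,-1],[0.01,0,-0.022,0.008,-0.014,0.004,-1],[0.01,0,-0.022,0.008,-0.014,0.004,-1],[0.01,0,-0.022,0.008,-0.014,0.004,-1]]}}

```text
clock: 14.68
tcp_pos: [0.5573, -0.097, 0.1283]
orientation: [2.986, -0.05, 0.937]
contact_force: [-0.1, -0.7, -3.4]
grip_width: 0.0351
gripper_force: 80.2
```

```bash
python3 -c "
from see import *
go(s2w((-.159,-.0864,.128)),SH[2],np.radians(35),1)
"
```

```text
j [ 1.2   0.74 -1.41  2.3   1.7   0.68 -2.96] tcp [ 0.5573 -0.097   0.1283] shelf [-161.6  -83.9  128.3] F [-0.1 -0.7 -3.4] M [0.11 1.01 0.03]
yaw,lean -1.87 34.83
[-0.007, 0.029, 0.036, 0.002, 0.003, 0.002]
```

Joints 3 and 7 are at their range ends, but the pose still tracks. I'll take a picture here, since the blade, edge and dot should all be in view.

```bash
python3 -c "
from see import *
see('w4')
go(s2w((-.159,-.0864,.128)),SH[2],np.radians(35),1)"
```

```text
j [ 1.2   0.74 -1.41  2.3   1.7   0.68 -2.96] tcp [ 0.5593 -0.0947  0.1293] shelf [-159.6  -81.5  129.3] F [ 1.9  1.6 -1.6] M [0.18 0.77 0.07]
yaw,lean -1.82 34.95
[-0.04, 0.009, 0.043, -0.0, 0.005, 0.001]
```

View pics/w4.png

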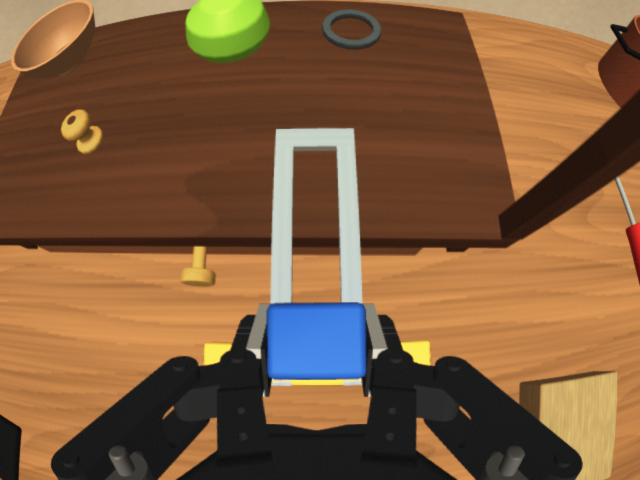

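The picture shows the square held level, blade end at (276–354,129), slot end at (294–336,149), board front edge near row 242. The dot is just hidden under the blade's end bar. I'll work out the in-hand pose and check it.

```bash
cat >> h.py <<'E'
def SQ(x,y,z,yaw):
    M=np.eye(4);M[:3,:3]=R.from_euler("z",yaw).as_matrix();M[:3,3]=[x,y,z];return M
Tg=np.eye(4);Tg[:3,:3]=Rt(np.radians(-4.5),np.radians(34.97));Tg[:3,3]=[.3975,-.3116,.0524]
E
python3 -c "
from see import *
from scipy.optimize import least_squares
G=np.linalg.inv(Tg)@SQ(.3865,-.3111,.036,-.0808)
im=cv2.imread('pics/w4.png');T=np.load('pics/w4.npy');g=cv2.cvtColor(im,cv2.COLOR_BGR2GRAY).astype(int)
sub=lambda a,s:[s+i+.5 for i in range(len(a)-1) if abs(a[i+1]-a[i])>14]
for y in(165,200,225):print('row',y,sub(g[y,262:372],262))
for x in(284,300,315,330,346):print('col',x,sub(g[115:160,x],115))
for x in(40,80,120,160,200,230,380,400,440,480):print('edge',x,sub(g[225:265,x],225), g[232:252:2,x].tolist())
P=np.array([(117,22,5),(117,-22,5),(105,12,5),(105,-12,5),(14,18,50),(14,-18,50),(-14,18,50),(-14,-18,50),(50,22,5),(50,12,5),(50,-12,5),(50,-22,5)])/1000
np.save('G.npy',G)
print(proj('wrist',P@(T@G)[:3,:3].T+(T@G)[:3,3],T).round(1).tolist())
print('edge',proj('wrist',[s2w((-.11,y,.086)) for y in(-.15,-.1,0,.08)],T).round(1).tolist(),'dot',proj('wrist',[.6756,-.104,.086],T))
print('sq',(T@G).round(4).tolist(),w2s((T@G)[:3,3]))
"
```

```text
row 165 [273.5, 274.5, 291.5, 292.5, 293.5, 335.5, 336.5, 337.5, 354.5, 355.5, 356.5]
row 200 [271.5, 272.5, 273.5, 290.5, 291.5, 292.5, 337.5, 338.5, 339.5, 356.5, 357.5, 358.5]
row 225 [270.5, 271.5, 272.5, 290.5, 291.5, 292.5, 337.5, 338.5, 339.5, 357.5, 358.5, 359.5]
col 284 [127.5, 128.5]
col 300 [127.5, 128.5, 145.5, 146.5, 150.5]
col 315 [126.5, 127.5, 128.5, 145.5, 146.5, 150.5]
col 330 [126.5, 127.5, 128.5, 144.5, 145.5, 146.5, 150.5]
col 346 [127.5, 128.5]
edge 40 [237.5, 245.5, 246.5, 247.5] [70, 69, 66, 43, 34, 32, 33, 72, 145, 153]
edge 80 [237.5, 245.5, 251.5, 252.5] [71, 69, 66, 37, 34, 31, 34, 65, 70, 69]
edge 120 [245.5, 252.5, 253.5] [71, 71, 65, 39, 35, 32, 31, 58, 72, 71]
edge 160 [236.5, 246.5, 252.5, 253.5] [72, 70, 65, 38, 33, 32, 32, 51, 68, 70]
edge 200 [236.5, 244.5, 245.5, 246.5] [69, 65, 59, 34, 33, 31, 32, 120, 192, 191]
edge 230 [246.5, 253.5, 254.5] [65, 64, 55, 36, 33, 30, 32, 48, 69, 66]
edge 380 [253.5, 254.5, 255.5] [67, 67, 66, 48, 35, 31, 30, 36, 60, 67]
edge 400 [247.5, 254.5, 255.5] [67, 67, 65, 48, 33, 32, 34, 35, 59, 65]
edge 440 [238.5, 246.5, 247.5] [68, 67, 64, 56, 35, 34, 32, 43, 139, 146]
edge 480 [246.5, 247.5, 248.5] [71, 65, 65, 61, 39, 33, 31, 37, 128, 143]
[[276.7, 130.3], [354.8, 130.4], [293.8, 148.0], [337.7, 148.1], [264.3, 306.0], [365.7, 306.2], [263.0, 384.7], [366.7, 385.0], [271.1, 244.4], [291.2, 244.4], [339.8, 244.5], [359.9, 244.5]]
edge [[425.3, 238.9], [342.6, 238.4], [177.6, 238.3], [74.4, 238.7]] dot [[319.38182558 140.08018529]]
sq [[0.9993, 0.036, 0.0025, 0.5462], [-0.036, 0.9994, 0.0015, -0.097], [-0.0025, -0.0015, 1.0, 0.1119], [0.0, 0.0, 0.0, 1.0]] [-0.17266744 -0.08429918  0.11193807]
```

```bash
cat >> go.py <<'E'
G=np.load('G.npy') if __import__('os').path.exists('G.npy') else np.eye(4)
def gosq(x,y,z,n,dyaw=0.,show=1):
    "rows to bring square origin to shelf (mm) x,y,z, square yaw = shelf yaw+dyaw, level"
    o=telemetry.get_obs();T=tcp(o);S=T@G;w=w2s(S[:3,3])*1000
    e=R.from_matrix(S[:3,:3]).as_euler("ZYX",degrees=True)
    print("t",round(o["clock"],2),"j",o["joints"].round(2),"sq",w.round(1),"yaw-sh",(e[0]-np.degrees(SH[2])).round(2),"pitch,roll",e[1:].round(2),"F",o["contact_force"].round(1),"M",o["moment"].round(2))
    p=s2w(np.array([x,y,z])/1000);t=SQ(p[0],p[1],p[2],SH[2]+np.radians(dyaw))@np.linalg.inv(G)
    r=plan(T,t[:3,3],t[:3,:3],n);print(*(r if show else r[:1]),sep="\n")
E
python3 -c "
from go import *
gosq(-118,-86.5,98,8,show=0)"
```

```text
t 14.73 j [ 1.2   0.74 -1.41  2.3   1.7   0.68 -2.96] sq [-170.7  -81.9  112.9] yaw-sh 0.22 pitch,roll [0.02 0.05] F [ 1.9  1.6 -1.6] M [0.18 0.77 0.07]
[-0.003, 0.001, 0.003, 0.004, 0.001, 0.005]
```

Request:
{"name": "apply_moves", "arguments": {"moves": [[0,0,0,0.0044,0.0005,0.0052,-1],[0,0,0,0.0044,0.0005,0.0052,-1],[0,0,0,0.0044,0.0005,0.0052,-1],[0,0,0,0.0044,0.0005,0.0052,-1],[0,0,0,0.0044,0.0005,0.0052,-1],[0,0,0,0.0044,0.0005,0.0052,-1],[0,0,0,0,0,0,-1],[0,0,0,0,0,0,-1]]}}

```text
clock: 15.4
tcp_pos: [0.5971, -0.1022, 0.1187]
orientation: [2.986, -0.053, 0.938]
contact_force: [0.5, -0.1, -1.6]
grip_width: 0.0351
gripper_force: 80.9
```

```bash
python3 -c "
from go import *
gosq(-118,-86.5,98,4)"
```

```text
t 15.4 j [ 1.13  0.79 -1.35  2.22  1.71  0.7  -2.93] sq [-132.7  -87.9  102.3] yaw-sh -0.05 pitch,roll [ 0.1  -0.02] F [ 0.5 -0.1 -1.6] M [0.05 1.03 0.01]
[0.002, 0.004, -0.001, 0.002, -0.0, 0.003]
[0.002, 0.004, -0.001, 0.002, -0.0, 0.003]
[0.002, 0.004, -0.001, 0.002, -0.0, 0.003]
[0.002, 0.004, -0.001, 0.002, -0.0, 0.003]
```

Request:
{"name": "apply_moves", "arguments": {"moves": [[0,0,0,0.0021,-0.0003,0.0029,-1],[0,0,0,0.0021,-0.0003,0.0029,-1],[0,0,0,0.0021,-0.0003,0.0029,-1],[0,0,0,0.0021,-0.0003,0.0029,-1],[0,0,0,0,0,0,-1],[0,0,0,0,0,0,-1],[0,0,0,0,0,0,-1],[0,0,0,0,0,0,-1]]}}

```text
clock: 16.07
tcp_pos: [0.6102, -0.1014, 0.1141]
orientation: [2.986, -0.052, 0.938]
contact_force: [0.1, -0.6, -2.2]
grip_width: 0.035
gripper_force: 80.9
```

```bash
python3 -c "
from see import *
im,T=see('w5')
h=im.min(2);m=np.zeros_like(h);m[100:300,250:400]=(h[100:300,250:400]>170)
n,l,s,c=cv2.connectedComponentsWithStats(m);print([(s[i].tolist(),c[i].round(1).tolist()) for i in range(1,n) if s[i,4]>20])
g=im[:,:,1].astype(int)
for r in(150,170,190,210):print(r,g[r,260:375:2].tolist())
gosq(-113,-86.5,90,4)
S=T@G;print(proj('wrist',[(S@[.066,y,.005,1])[:3] for y in(-.022,-.012,.012,.022)],T).round(1).tolist())
cv2.imwrite('pics/w5c.png',cv2.resize(im[80:400,160:480],(600,600)))
"
```

```text
[([271, 129, 91, 171, 7278], [315.1, 208.4]), ([303, 195, 26, 24, 474], [315.4, 206.1])]
150 [66, 65, 66, 64, 66, 67, 65, 127, 230, 231, 228, 228, 229, 230, 231, 228, 205, 112, 112, 112, 111, 110, 111, 111, 109, 109, 108, 107, 109, 108, 108, 108, 108, 108, 110, 109, 109, 105, 144, 229, 230, 229, 229, 229, 231, 231, 229, 196, 76, 69, 68, 69, 68, 69, 67, 68, 68, 66]
170 [65, 66, 65, 65, 66, 66, 64, 213, 231, 230, 229, 229, 230, 231, 230, 228, 193, 70, 66, 62, 63, 63, 64, 64, 64, 63, 63, 63, 63, 63, 65, 63, 64, 64, 65, 63, 62, 63, 78, 221, 231, 230, 229, 229, 230, 231, 229, 228, 139, 66, 65, 64, 65, 66, 64, 64, 67, 65]
190 [65, 65, 69, 65, 65, 66, 107, 227, 231, 230, 230, 229, 230, 231, 229, 227, 155, 66, 68, 68, 67, 69, 68, 68, 66, 68, 67, 67, 67, 68, 68, 68, 67, 69, 66, 68, 67, 67, 68, 179, 230, 231, 229, 229, 229, 230, 230, 228, 223, 91, 71, 66, 67, 69, 67, 63, 63, 62]
210 [74, 78, 75, 75, 75, 75, 153, 229, 231, 230, 229, 229, 230, 231, 229, 225, 122, 78, 77, 77, 78, 82, 251, 254, 254, 254, 254, 254, 254, 254, 254, 254, 254, 254, 132, 77, 78, 78, 78, 121, 228, 231, 231, 229, 228, 229, 231, 229, 228, 187, 77, 76, 77, 76, 78, 77, 76, 76]
t 16.12 j [ 1.1   0.81 -1.33  2.2   1.72  0.71 -2.93] sq [-119.6  -86.7   97.7] yaw-sh -0.03 pitch,roll [ 0.1  -0.05] F [-1.2  0.2 -2. ] M [0.02 0.98 0.02]
[0.002, 0.004, 0.0, 0.0, -0.0, 0.003]
[0.002, 0.004, 0.0, 0.0, -0.0, 0.003]
[0.002, 0.004, 0.0, 0.0, -0.0, 0.003]
[0.002, 0.004, 0.0, 0.0, -0.0, 0.003]
[[358.9, 214.3], [339.2, 214.2], [291.9, 214.1], [272.3, 214.2]]
```

View pics/w5c.png

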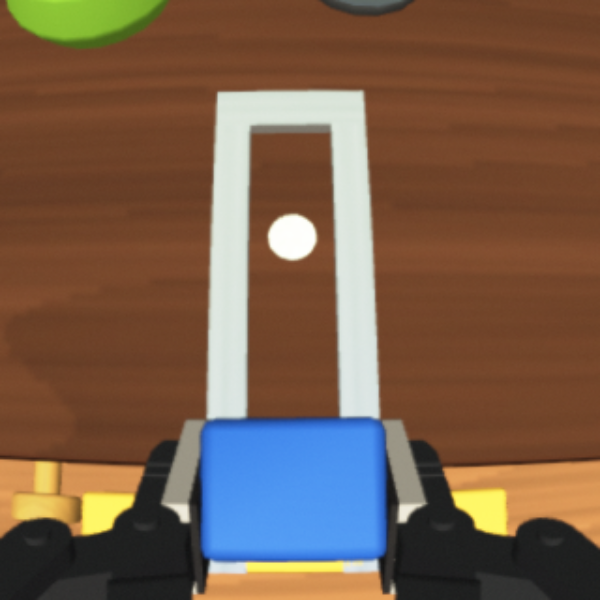

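The crop shows the whole dot centred in the slot (dot column 315.4, slot 292–338). I'll lower it now.

Request:
{"name": "apply_moves", "arguments": {"moves": [[0,0,0,0,0,0.0028,-1],[0,0,0,0,0,0.0028,-1],[0,0,0,0,0,0.0028,-1],[0,0,0,0,0,0.0028,-1],[0,0,0,0,0,0,-1],[0,0,0,0,0,0,-1],[0,0,0,0,0,0,-1],[0,0,0,0,0,0,-1]]}}

```text
clock: 16.78
tcp_pos: [0.6168, -0.1016, 0.105]
orientation: [2.986, -0.052, 0.938]
contact_force: [0.1, -0.5, -1.9]
grip_width: 0.0354
gripper_force: 80.9
```

```bash
python3 -c "
from go import *
gosq(-113,-86.7,85,4)"
```

```text
t 16.78 j [ 1.09  0.85 -1.33  2.19  1.75  0.73 -2.93] sq [-113.   -86.6   88.6] yaw-sh -0.02 pitch,roll [ 0.09 -0.05] F [ 0.1 -0.5 -1.9] M [0.02 0.97 0.01]
[0.002, 0.004, 0.0, -0.001, 0.0, 0.001]
[0.002, 0.004, 0.0, -0.001, 0.0, 0.001]
[0.002, 0.004, 0.0, -0.001, 0.0, 0.001]
[0.002, 0.004, 0.0, -0.001, 0.0, 0.001]
```

Request:
{"name": "apply_moves", "arguments": {"moves": [[0,0,0,-0.0003,0,0.0005,-1],[0,0,0,-0.0003,0,0.0005,-1],[0,0,0,-0.0003,0,0.0005,-1],[0,0,0,-0.0003,0,0.0005,-1],[0,0,0,-0.0003,0,0.0005,-1],[0,0,0,0,0,0,-1],[0,0,0,0,0,0,-1],[0,0,0,0,0,0,-1]]}}

```text
clock: 17.45
tcp_pos: [0.6175, -0.1016, 0.1027]
orientation: [2.985, -0.052, 0.94]
contact_force: [-3.0, -1.3, 5.6]
grip_width: 0.0348
gripper_force: 81.8
```

```bash
python3 -c "
from go import *
gosq(-113,-86.7,85,4)"
```

```text
t 17.45 j [ 1.09  0.86 -1.33  2.19  1.76  0.74 -2.93] sq [-112.3  -86.6   86.3] yaw-sh -0.02 pitch,roll [ 0.02 -0.06] F [-3.  -1.3  5.6] M [-0.12  0.51 -0.1 ]
[0.002, 0.001, 0.001, -0.0, 0.0, 0.0]
[0.002, 0.001, 0.001, -0.0, 0.0, 0.0]
[0.002, 0.001, 0.001, -0.0, 0.0, 0.0]
[0.002, 0.001, 0.001, -0.0, 0.0, 0.0]
```

Request:
{"name": "apply_moves", "arguments": {"moves": [[0,0,0,0.0006,0,0,-1],[0,0,0,0.0004,0,0.0003,-1],[0,0,0,0.0004,0,0.0003,-1],[0,0,0,0.0004,0,0.0003,-1],[0,0,0,0.0004,0,0.0003,-1],[0,0,0,0.0004,0,0.0003,-1],[0,0,0,0,0,0,-1],[0,0,0,0,0,0,-1]]}}

```text
clock: 18.12
tcp_pos: [0.6179, -0.1015, 0.1026]
orientation: [2.985, -0.052, 0.935]
contact_force: [-26.8, -4.7, 25.4]
grip_width: 0.0349
gripper_force: 85.7
```

```bash
python3 -c "
from go import *
gosq(-110,-86.7,86,4)"
```

```text
t 18.12 j [ 1.09  0.86 -1.33  2.18  1.75  0.75 -2.93] sq [-111.9  -86.5   86.3] yaw-sh -0.03 pitch,roll [ 0.18 -0.17] F [-26.8  -4.7  25.4] M [-0.45  1.76 -0.82]
[0.007, 0.008, 0.003, 0.0, 0.0, 0.0]
[0.007, 0.008, 0.003, 0.0, 0.0, 0.0]
[0.007, 0.008, 0.003, 0.0, 0.0, 0.0]
[0.007, 0.008, 0.003, 0.0, 0.0, 0.0]
```

The edge came earlier and stiffer than I expected (27 N), so I'm easing off at once.

Request:
{"name": "apply_moves", "arguments": {"moves": [[0,0,0,-0.0003,0,-0.0008,-1],[0,0,0,-0.0003,0,-0.0007,-1],[0,0,0,0,0,0,-1],[0,0,0,0,0,0,-1],[0,0,0,0,0,0,-1],[0,0,0,0,0,0,-1],[0,0,0,0,0,0,-1],[0,0,0,0,0,0,-1]]}}

```text
clock: 18.78
tcp_pos: [0.6178, -0.1015, 0.1028]
orientation: [2.986, -0.052, 0.936]
contact_force: [-8.5, -0.5, 6.6]
grip_width: 0.035
gripper_force: 82.4
```

```bash
python3 -c "
from go import *
gosq(-110,-86.7,86,4)"
```

```text
t 18.78 j [ 1.09  0.86 -1.33  2.18  1.75  0.74 -2.93] sq [-112.   -86.5   86.4] yaw-sh -0.02 pitch,roll [ 0.16 -0.06] F [-8.5 -0.5  6.6] M [-0.15  1.16 -0.32]
[0.003, 0.007, 0.001, 0.0, 0.0, 0.0]
[0.003, 0.007, 0.001, 0.0, 0.0, 0.0]
[0.003, 0.007, 0.001, 0.0, 0.0, 0.0]
[0.003, 0.007, 0.001, 0.0, 0.0, 0.0]
```

Request:
{"name": "apply_moves", "arguments": {"moves": [[-0.015,0,0.02,0.0002,0,0,-1],[-0.015,0,0.02,0.0002,0,0,-1],[0,0,0,0,0,0,-1],[0,0,0,0,0,0,-1],[0,0,0,0,0,0,-1],[0,0,0,0,0,0,-1],[0,0,0,0,0,0,-1],[0,0,0,0,0,0,-1]]}}

```text
clock: 19.45
tcp_pos: [0.6181, -0.1014, 0.1028]
orientation: [2.985, -0.06, 0.935]
contact_force: [-7.5, -0.1, 3.9]
grip_width: 0.0351
gripper_force: 82.0
```

```bash
python3 -c "
from go import *
gosq(-110,-86.7,86,4)"
```

```text
t 19.45 j [ 1.09  0.86 -1.34  2.18  1.76  0.75 -2.93] sq [-111.7  -86.4   86.4] yaw-sh -0.31 pitch,roll [ 0.18 -0.05] F [-7.5 -0.1  3.9] M [-0.03  1.16 -0.16]
[0.009, 0.008, -0.009, 0.0, 0.0, 0.0]
[0.009, 0.008, -0.009, 0.0, 0.0, 0.0]
[0.009, 0.008, -0.009, 0.0, 0.0, 0.0]
[0.009, 0.008, -0.009, 0.0, 0.0, 0.0]
```

Request:
{"name": "apply_moves", "arguments": {"moves": [[-0.015,0,0.02,0.0002,0,0,-1],[-0.015,0,0.02,0.0002,0,0,-1],[0,0,0,0,0,0,-1],[0,0,0,0,0,0,-1],[0,0,0,0,0,0,-1],[0,0,0,0,0,0,-1],[0,0,0,0,0,0,-1],[0,0,0,0,0,0,-1]]}}

```text
clock: 20.12
tcp_pos: [0.6183, -0.1014, 0.1029]
orientation: [2.984, -0.068, 0.934]
contact_force: [-5.7, 0.6, 2.4]
grip_width: 0.0349
gripper_force: 81.8
```

```bash
python3 -c "
from go import *
gosq(-110,-86.7,86,4)"
```

```text
t 20.12 j [ 1.09  0.87 -1.34  2.18  1.76  0.77 -2.94] sq [-111.5  -86.3   86.5] yaw-sh -0.61 pitch,roll [ 0.2  -0.05] F [-5.7  0.6  2.4] M [ 0.1   1.19 -0.13]
[0.016, 0.008, -0.02, 0.0, 0.0, 0.0]
[0.016, 0.008, -0.02, 0.0, 0.0, 0.0]
[0.016, 0.008, -0.02, 0.0, 0.0, 0.0]
[0.016, 0.008, -0.02, 0.0, 0.0, 0.0]
```

```bash
cat > yaw.py <<'E'
from see import *
import sys
def cross(a,th,rise):  # subpixel first crossing
    for i in range(len(a)-1):
        if (a[i]<th<=a[i+1]) if rise else (a[i]>=th>a[i+1]): return i+(th-a[i])/(a[i+1]-a[i])
def fitline(P,swap):
    P=np.array(P);u,v=(P[:,1],P[:,0]) if swap else (P[:,0],P[:,1])
    c=np.polyfit(u,v,1);k=np.abs(np.polyval(c,u)-v);k=k<3*np.median(k)+1e-4;c=np.polyfit(u[k],v[k],1);return c,np.std(np.polyval(c,u[k])-v[k]),k.sum()
def yaw(im,T,rows,erow,ecols):
    g=cv2.cvtColor(im,cv2.COLOR_BGR2GRAY).astype(float);res=[]
    for lo,hi,rise in((255,290,True),(345,375,False)):
        P=[]
        for r in rows:
            c=cross(g[r,lo:hi],150,rise)
            if c is not None:P.append(onz("wrist",(lo+c,r),.091,T)[:2])
        k,s,n=fitline(P,False);res.append(np.degrees(np.arctan(k[0])));print("blade side",res[-1].round(2),"rms mm",s*1e3,n)
    P=[]
    for c in ecols:
        b=cv2.GaussianBlur(g,(5,1),0)[erow[0]:erow[1],c];d=np.diff(b);
        i=cross(b,50,False)
        if i is not None:P.append(onz("wrist",(c,erow[0]+i),.086,T)[:2])
    k,s,n=fitline(P,True);e=-np.degrees(np.arctan(k[0]));print("edge",e.round(2),"rms",s*1e3,n,"x at y=-.1:",np.polyval(k,-.1))
    print("square-edge yaw",np.mean(res)-e)
E
python3 -c "
from yaw import *
im=cv2.imread('pics/w4.png');T=np.load('pics/w4.npy');yaw(im,T,range(135,236,3),(222,250),list(range(30,250,5))+list(range(375,490,5)))
im,T=see('w6');g=cv2.cvtColor(im,cv2.COLOR_BGR2GRAY)
for c in(20,60,100,140,180,430,470,510):print(c,g[290:370:4,c].tolist())
cv2.imwrite('pics/w6c.png',im[80:400])
"
```

```text
blade side -1.44 rms mm 0.060934627295002555 34
blade side -1.42 rms mm 0.05146729007394713 34
edge -2.26 rms 0.08989029202700326 67 x at y=-.1: 0.6094709501031299
square-edge yaw 0.8267693221073573
20 [81, 80, 79, 78, 78, 77, 78, 81, 76, 158, 160, 163, 163, 162, 157, 156, 163, 163, 157, 165]
60 [79, 84, 81, 81, 80, 77, 78, 80, 82, 79, 158, 175, 174, 160, 160, 161, 146, 161, 163, 161]
100 [84, 86, 83, 82, 82, 81, 79, 78, 81, 83, 80, 113, 174, 172, 169, 158, 155, 143, 163, 162]
140 [85, 85, 87, 84, 83, 83, 83, 77, 79, 84, 84, 79, 136, 166, 168, 164, 177, 160, 150, 162]
180 [77, 77, 78, 81, 81, 83, 82, 79, 79, 83, 83, 76, 71, 209, 210, 209, 206, 32, 33, 37]
430 [82, 80, 82, 82, 80, 82, 79, 78, 79, 83, 83, 79, 74, 172, 162, 159, 192, 184, 183, 51]
470 [78, 81, 81, 82, 83, 80, 82, 82, 85, 82, 78, 76, 154, 156, 164, 165, 168, 170, 155, 33]
510 [80, 81, 80, 83, 82, 80, 80, 83, 83, 77, 77, 152, 159, 163, 165, 169, 161, 166, 173, 161]
```

View pics/w6c.png

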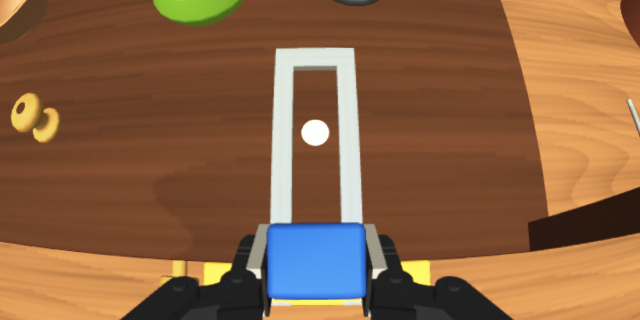

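The dot is whole in the slot. I'll measure the yaw match from this picture.

```bash
python3 - <<'E'
from yaw import *
im=cv2.imread('pics/w6.png');T=np.load('pics/w6.npy');g=cv2.cvtColor(im,cv2.COLOR_BGR2GRAY).astype(float)
S=T@G
res=[]
for lo,hi,rise in((255,290,True),(345,375,False)):
    P=[onz("wrist",(lo+cross(g[r,lo:hi],150,rise),r),.091,T)[:2] for r in range(140,300,3) if cross(g[r,lo:hi],150,rise) is not None]
    k,s,n=fitline(P,False);res.append(np.degrees(np.arctan(k[0])));print("side",res[-1].round(2),s*1e3,n)
P=[]
for c in list(range(10,165,5))+list(range(440,520,5)):
    i=cross(g[300:350,c],115,True)
    if i is not None:P.append(onz("wrist",(c,300+i),.086,T)[:2])
k,s,n=fitline(P,True);e=-np.degrees(np.arctan(k[0]));print("edge",e,s*1e3,n,"x@sq",np.polyval(k,S[1,3]),"sq",S[:3,3],"diff yaw",np.mean(res)-e)
P=np.array(P);print((np.polyval(k,P[:,1])-P[:,0]).round(4).tolist())
E
```

```text
side -2.11 0.05010697371559399 54
side -2.13 0.04848415819328642 54
edge -2.276719779306617 0.06312263351827109 47 x@sq 0.6090426449094756 sq [ 0.60726931 -0.10129504  0.08648831] diff yaw 0.15980906403289952
[0.0, -0.0, 0.0001, 0.0001, 0.0001, -0.0, -0.0001, 0.0, 0.0001, -0.0001, -0.0, -0.0001, -0.0001, 0.0, -0.0001, -0.0, -0.0001, 0.0, 0.0, 0.0, 0.0001, -0.0001, -0.0, -0.0, 0.0, 0.0001, 0.0001, -0.0001, -0.0001, -0.0, -0.0, 0.0, 0.0001, 0.0, 0.0001, 0.0001, 0.0, -0.0001, -0.0, 0.0, -0.0, 0.0, 0.0, -0.0, -0.0001, -0.0, -0.0]
```

Request:
{"name": "apply_moves", "arguments": {"moves": [[-0.015,0,0.022,0.0002,0,0.0001,-1],[0,0,0,0.0003,0,0.0001,-1],[0,0,0,0,0,0,-1],[0,0,0,0,0,0,-1],[0,0,0,0,0,0,-1],[0,0,0,0,0,0,-1],[0,0,0,0,0,0,-1],[0,0,0,0,0,0,-1]]}}

```text
clock: 20.83
tcp_pos: [0.6184, -0.1014, 0.1028]
orientation: [2.983, -0.071, 0.933]
contact_force: [-8.2, -1.0, 4.4]
grip_width: 0.0352
gripper_force: 82.3
```

```bash
python3 -c "
from go import *
gosq(-110,-86.7,86,4,show=0)"
```

```text
t 20.83 j [ 1.09  0.87 -1.35  2.18  1.76  0.77 -2.94] sq [-111.4  -86.2   86.5] yaw-sh -0.76 pitch,roll [ 0.23 -0.06] F [-8.2 -1.   4.4] M [ 0.05  1.39 -0.12]
[0.02, 0.009, -0.024, 0.0, 0.0, 0.0]
```

Request:
{"name": "apply_moves", "arguments": {"moves": [[0,0,0,0.0003,0,0.0001,-1],[0,0,0,0.0002,0,0,-1],[0,0,0,0,0,0,-1],[0,0,0,0,0,0,-1],[0,0,0,0,0,0,-1],[0,0,0,0,0,0,-1],[0,0,0,0,0,0,-1],[0,0,0,0,0,0,-1]]}}

```text
clock: 21.5
tcp_pos: [0.6185, -0.1014, 0.1028]
orientation: [2.983, -0.071, 0.932]
contact_force: [-11.8, -1.1, 5.8]
grip_width: 0.0352
gripper_force: 82.5
```

```bash
python3 -c "
from go import *
gosq(-110,-86.7,86,4,show=0)"
```

```text
t 21.5 j [ 1.09  0.87 -1.35  2.18  1.75  0.77 -2.94] sq [-111.4  -86.2   86.5] yaw-sh -0.76 pitch,roll [ 0.26 -0.08] F [-11.8  -1.1   5.8] M [-0.01  1.56 -0.19]
[0.021, 0.011, -0.024, 0.0, 0.0, 0.0]
```

Both heels are loaded and Fx is about −11.8 N, so I'll hold it there for over a second.

Request:
{"name": "apply_moves", "arguments": {"moves": [[0,0,0,0,0,0,-1],[0,0,0,0,0,0,-1],[0,0,0,0,0,0,-1],[0,0,0,0,0,0,-1],[0,0,0,0,0,0,-1],[0,0,0,0,0,0,-1],[0,0,0,0,0,0,-1],[0,0,0,0,0,0,-1]]}}

```text
clock: 22.17
tcp_pos: [0.6185, -0.1014, 0.1028]
orientation: [2.983, -0.071, 0.932]
contact_force: [-12.1, -0.7, 6.4]
grip_width: 0.0352
gripper_force: 82.5
```

Request:
{"name": "apply_moves", "arguments": {"moves": [[0,0,0,0,0,0,-1],[0,0,0,0,0,0,-1],[0,0,0,0,0,0,-1],[0,0,0,0,0,0,-1],[0,0,0,0,0,0,-1],[0,0,0,0,0,0,-1],[0,0,0,0,0,0,-1],[0,0,0,0,0,0,-1]]}}

```text
clock: 22.83
tcp_pos: [0.6185, -0.1014, 0.1028]
orientation: [2.983, -0.071, 0.932]
contact_force: [-11.4, 0.1, 5.7]
grip_width: 0.0355
gripper_force: 82.5
```

```bash
cat > chk.py <<'E'
from yaw import *
def chk(name,zb=.091):
    im,T=see(name);g=cv2.cvtColor(im,cv2.COLOR_BGR2GRAY).astype(float);res=[]
    for lo,hi,rise in((255,290,True),(345,375,False)):
        P=[onz("wrist",(lo+cross(g[r,lo:hi],150,rise),r),zb,T)[:2] for r in range(140,300,3) if cross(g[r,lo:hi],150,rise) is not None]
        k,s,n=fitline(P,False);res.append(np.degrees(np.arctan(k[0])))
    P=[]
    for c in list(range(10,165,5))+list(range(440,520,5)):
        i=cross(g[300:350,c],115,True)
        if i is not None:P.append(onz("wrist",(c,300+i),.086,T)[:2])
    k,s,n=fitline(P,True);e=-np.degrees(np.arctan(k[0]));print("sides",res,"edge",e,s*1e3,n,"diff yaw",np.mean(res)-e)
E
python3 -c "
from chk import *
chk('w7');gosq(-110,-86.7,86,4,show=0)"
```

```text
sides [np.float64(-2.2675859531958813), np.float64(-2.2997077358352973)] edge -2.279268161496456 0.0631764927368483 47 diff yaw -0.004378683019133245
t 22.88 j [ 1.09  0.87 -1.35  2.18  1.75  0.77 -2.94] sq [-111.4  -86.2   86.5] yaw-sh -0.76 pitch,roll [ 0.26 -0.08] F [-11.5  -0.1   5.8] M [-0.01  1.57 -0.17]
[0.021, 0.011, -0.024, 0.0, 0.0, 0.0]
```

Flush: the yaw difference is 0.00°, held for about 1.9 s at roughly 11.5 N. I'll relax the grip and release.

Request:
{"name": "apply_moves", "arguments": {"moves": [[0,0,0,0,0,0,-1],[0,0,0,0,0,0,-1],[0,0,0,0,0,0,-1],[0,0,0,0,0,0,0.5],[0,0,0,0,0,0,0.5],[0,0,0,0,0,0,0.5],[0,0,0,0,0,0,0.5],[0,0,0,0,0,0,0.5]], "grip_force": 20}}

```text
clock: 23.55
tcp_pos: [0.6206, -0.1018, 0.104]
orientation: [2.981, -0.072, 0.937]
contact_force: [0.7, -0.7, 0.3]
grip_width: 0.0643
gripper_force: 0.0
```

```bash
python3 -c "
from chk import *
chk('w8');gosq(-110,-86.7,86,4,show=0)
im=cv2.imread('pics/w8.png');h=im.min(2);m=np.zeros_like(h);m[140:300,296:336]=(h[140:300,296:336]>170)
n,l,s,c=cv2.connectedComponentsWithStats(m);print([(s[i].tolist(),c[i].round(1).tolist()) for i in range(1,n) if s[i,4]>20])
cv2.imwrite('pics/w8c.png',im[80:440])"
```

```text
sides [np.float64(-2.1870251312799445), np.float64(-2.2355846379122246)] edge -2.2851356427729357 0.07505298817979338 47 diff yaw 0.07383075817685114
t 23.6 j [ 1.09  0.87 -1.35  2.18  1.76  0.77 -2.94] sq [-109.3  -86.6   87.6] yaw-sh -0.79 pitch,roll [ 0.08 -0.05] F [-0.4 -1.9  0.6] M [-0.01  0.55  0.03]
[0.021, 0.003, -0.026, -0.0, 0.0, 0.0]
[([296, 140, 40, 11, 436], [315.3, 145.0]), ([300, 205, 28, 25, 549], [313.8, 217.1])]
```

View pics/w8c.png

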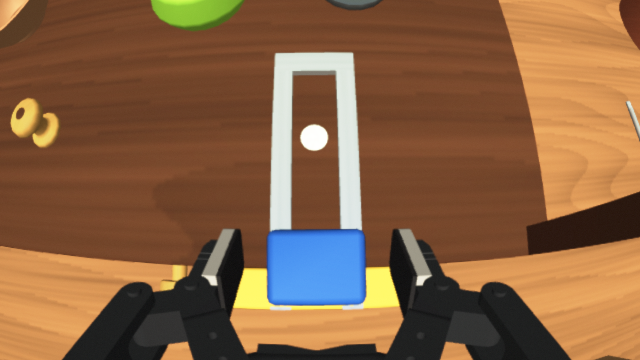

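Released, with the dot whole in the slot at column 314. From the saved pictures I'll check that the square didn't back off the edge.

```bash
python3 - <<'E'
from yaw import *
for n in('w7','w8'):
    im=cv2.imread(f'pics/{n}.png');T=np.load(f'pics/{n}.npy');g=cv2.cvtColor(im,cv2.COLOR_BGR2GRAY).astype(float)
    P=[]
    for c in list(range(10,165,5))+list(range(440,520,5)):
        i=cross(g[300:350,c],115,True)
        if i is not None:P.append(onz("wrist",(c,300+i),.086,T)[:2])
    k,s,_=fitline(P,True)
    for c in(290,315,340):
        t=onz("wrist",(c,115+cross(g[115:145,c],150,True)),.091,T);print(n,c,round(1000*(t[0]-np.polyval(k,t[1]))*np.cos(.04),2))
from go import *
T=tcp(telemetry.get_obs())
g=T[:3,3]-.10*T[:3,2];print(plan(T,g,T[:3,:3],8)[0])
E
```

```text
w7 290 117.19
w7 315 117.26
w7 340 117.21
w8 290 116.86
w8 315 116.85
w8 340 116.93
[0.0, 0.0, 0.0, 0.0, -0.0, -0.012]
```

Request:
{"name": "apply_moves", "arguments": {"moves": [[0,0,0,0,0,-0.008,0.5],[0,0,0,0,0,-0.01,0.5],[0,0,0,0,0,-0.012,0.5],[0,0,0,0,0,-0.012,0.5],[0,0,0,0,0,-0.012,0.5],[0,0,0,0,0,-0.012,0.5],[0,0,0,0,0,-0.012,0.5],[0,0,0,0,0,0,0.5]]}}

```text
clock: 24.27
tcp_pos: [0.5754, -0.0992, 0.1699]
orientation: [2.978, -0.069, 0.939]
contact_force: [0.4, 0.3, 0.2]
grip_width: 0.0641
gripper_force: 0.0
```

Request:
{"name": "apply_moves", "arguments": {"moves": [[0,0,0,0,0,0,0.5],[0,0,0,0,0,0,0.5],[0,0,0,0,0,0,0.5],[0,0,0,0,0,0,0.5],[0,0,0,0,0,0,0.5],[0,0,0,0,0,0,0.5],[0,0,0,0,0,0,0.5],[0,0,0,0,0,0,0.5]]}}

```text
clock: 24.93
tcp_pos: [0.5757, -0.0995, 0.1678]
orientation: [2.982, -0.072, 0.936]
contact_force: [0.4, 0.3, -0.1]
grip_width: 0.064
gripper_force: 0.0
```

```bash
python3 - <<'E'
from yaw import *
im,T=see('w9');g=cv2.cvtColor(im,cv2.COLOR_BGR2GRAY).astype(float)
cv2.imwrite('pics/w9c.png',im)
gosq(-110,-86.7,86,4,show=0)
E
```

```text
t 24.98 j [ 1.2   0.61 -1.38  2.23  1.51  0.59 -2.84] sq [-154.1  -85.9  151.4] yaw-sh -0.78 pitch,roll [ 0.1  -0.05] F [0.6 0.7 0.5] M [0.04 0.57 0.04]
[0.02, 0.004, -0.026, -0.0, 0.0, 0.02]
```

View pics/w9c.png

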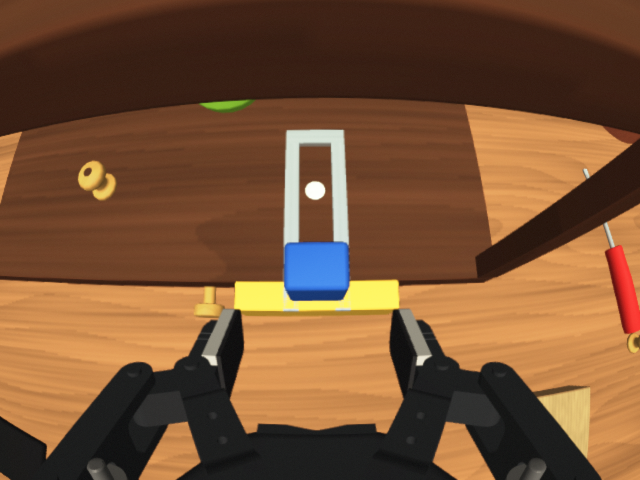

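The view shows the square lying on the board. The dot at (315,190) is whole within the slot (300–334), the stock is parallel to the edge at row 282, and the lath is untouched above. One last numeric check from this settled picture:

```bash
python3 - <<'E'
from yaw import *
im=cv2.imread('pics/w9.png');T=np.load('pics/w9.npy');g=cv2.cvtColor(im,cv2.COLOR_BGR2GRAY).astype(float);b=im.astype(float)
P=[]
for c in list(range(20,190,5))+list(range(410,470,5)):
    # top/front transition or board/table, take lightest-evident: first drop below 50 else rise above 115
    a=g[262:300,c];i=cross(a,52,False);P.append((c,262+i) if i is not None else None)
W=[onz("wrist",p,.086,T)[:2] for p in P if p];k,s,n=fitline(W,True);e=-np.degrees(np.arctan(k[0]));print("edge",e,s*1e3,n)
for c in(295,315,335):
    t=onz("wrist",(c,115+cross(g[115:145,c],150,True)),.091,T);print("tip",round(1000*(t[0]-np.polyval(k,t[1])),2))
Q=[]
for c in list(range(240,280,4))+list(range(354,396,4)):
    r=cross(b[265:300,c,1],130,True);t=onz("wrist",(c,265+r),.091,T);Q.append(t[:2])
kq,sq,n=fitline(Q,True);print("stock flush edge yaw",-np.degrees(np.arctan(kq[0])),sq*1e3,n,"offset from edge mm at ends",[round(1000*(np.polyval(kq,y)-np.polyval(k,y)),2) for y in(-.155,-.10,-.047)])
res=[]
for lo,hi,rise in((275,300,True),(335,360,False)):
    L=[onz("wrist",(lo+cross(g[r,lo:hi],150,rise),r),.091,T)[:2] for r in range(135,238,3) if cross(g[r,lo:hi],150,rise) is not None]
    kk,s,n=fitline(L,False);res.append(np.degrees(np.arctan(kk[0])))
print("blade",res)
E
```

```text
edge -2.2851546109462397 0.10223773250393131 46
tip 117.16
tip 117.23
tip 117.05
stock flush edge yaw -2.176596746722248 0.046765057525392506 21 offset from edge mm at ends [np.float64(-0.01), np.float64(-0.12), np.float64(-0.22)]
blade [np.float64(-2.145685311781104), np.float64(-2.1930004890766557)]
```

```bash
python3 -c "
from bench import order
print(order.hand_in())"
```

```text
the job is handed in; nothing more can be done
None
```

I pushed the drawer home and laid the square on the board with the whole dot in its slot. Its stock is flush with the front edge to about 0.2 mm; I held it there near 11.5 N for just under 2 s and let go, but at first contact the force briefly reached about 27 N before I eased off.

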